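Load the sorter's feed rollers into their cradle and lock them in

ROBOT

A 6-joint arm with a two-finger parallel gripper is mounted at the origin on the work surface. World frame = base frame: x ahead of the robot, y to its left, z up, the work surface at z = 0. Lengths are in mm, angles in degrees, forces in N, time in s.
With the tool pointing down it reaches from about 350 to 850 mm from the base axis. Payload 8.1 kg.
Tool frame: the origin (TCP) lies between the finger pads; the fingertips stand 17 mm ahead of it and the grasp point (between the pads) lies 2 mm behind it; z points along the fingers, y is the line along which they close (so a half turn about z gives the same grasp; the last joint's range is limited). The gripper opens to 85 mm and grips with 20 to 120 N. Pads are 22 mm wide; open, the fingers measure 114 mm over their backs; the gripper's body (76 mm by 85 mm) begins 54 mm behind the grasp point. The pads swing forward as they close: fully open they stand 13 mm farther back than shut.
Start: joints at [-70.382, 7.471, 85.268, -0, 87.261, -4.893], TCP at [248.942, -545.924, 248.292] pointing down, gripper open.
Joint ranges: [-169.43, 169.43], [-51.17, 129.36], [1.28, 143.12], [-76.62, 256.62], [0, 156.53], [-152.29, 152.29]. Speed limits (degrees/s): [136.94, 136.94, 159.86, 180, 180, 180].

INTERFACE

Orientations are given as [roll, pitch, yaw] about the fixed x, y, z axes, in that order (R = Rz(yaw) Ry(pitch) Rx(roll)).
In Python, from bench import sense, snapshot, hand_in, trace, place_of gives the robot as it stands.
- The arm moves only by the shell command python3 -m handwheel 'ROWS' [FORCE]. ROWS is JSON, a list of rows, each a list of 7 numbers: the opening, from -1 (shut) to 1 (fully open), then the shift along the tool's x, y, z in cm, then the turn, a rotation vector about the tool's x, y, z in rad. A call has 1 to 12 rows; each row shifts and turns the commanded pose from where the row before left it, along the tool's axes as they then stand; what a row does not reach is not made up. A row lasts 1/12 s, in which the tool goes at most 41.7 mm and 7.16 degrees, less where a joint would pass 70% of its speed; a pose out of reach is approached as far as the arm can. A call with a gripper value outside its range is refused whole. The fingers move at their own pace and stop on an object; FORCE is the grip in N (left out, the last holds). Time passes only in rows, so rows that do not move let the fingers close. It gives the time, the measured TCP pose, the force, the opening and the grip force at its end, in the units of the state.
- sense(): the state, without advancing time (a new reading comes with each control period).
- snapshot(name): name is "scene" or "top" or "wrist"; returns a dict with "image" (384x512x3 uint8, red, green, blue), "intrinsics" (3x3 intrinsics, pixels), "R" (3x3) and "t" (3): a world point X has camera coordinates R X + t. Camera axes: x right, y down, z forward; pixel columns grow to the right and rows downward; lengths in mm; the calibration is good to about 2 mm. A picture is of the moment at which its call begins. There is no depth.
- hand_in(): hands the job in; it is judged then, once.
Trained networks look in a picture, given as the dict that the camera call returned (one of the last four; its "shot" number tells which), for a name from the list of things; names that differ only in an ending like _2 or _b are one class to them, and where a whole thing is asked for, a point or a joint stands for the part that bears it (a point fixed in the world has none). Each returns a list of dicts, best first, with "conf" (0 to 1); they miss things now and then, are a little off and sometimes report something else, mostly with a low value. They report only what shows in the picture. A call takes as long as a camera call. They do not tell look-alikes from the thing itself.
- trace(picture, query): "pixels" (384x512 bool, what is visible of it).
- place_of(picture, query): "location" ([x, y, z] in mm, in world coordinates, good to about 4 mm: a listed point, or the origin of a listed thing).
The state is a dict: "time": time; "joint_pos": joint angles; "qd": joint speeds; "joint_efforts": joint torques, N m; "tool_pos": TCP position; "tcp_rot": TCP orientation; "ft_force": force on the tool from outside, world axes, zero at the start; "wrist_torque": the same for the moment, N m; "finger_gap": finger opening in mm; "grip_force": force on a finger pad.
Only numpy, scipy, OpenCV 4.12 (cv2) and the standard library are available. Lean on these libraries where they do the work, as an engineer would, in place of code of your own. Each camera call takes 0.05 s, during which the arm holds its last target. There are 200 camera calls.

TASK

Swing the cradle's black keeper bar fully open, then lay every white octagonal feed roller lying on the desk into a V-groove of its own (any groove, either way round) and slide each one gently along the groove, under the clear cover, until its end is home against the grey stop wall. When all of them are home, swing the keeper bar shut behind them so that its catch holds it, and leave the adapter, the bin and the screwdriver alone.

Things in the scene. Friction and masses are not known exactly. Their poses are not given: they have to be found in the camera images.
- cradle: grey cradle fixed to the desk: base 246 (x) x 252 (y) x 12 mm, y from -120 to +132 mm of its origin, which lies on the desk under the middle groove. Three 90 degree V-grooves run along its y axis at x = -66, 0, +66 mm, from y = -105 to the stop at +120 mm, uncovered up to +75 mm. Their rims stand 24 mm above the desk, 15 to 21 mm either side of a groove's centre line.
- groove1 (a point): centre of a roller that is home in the groove at cradle x = -66 mm: cradle y = +55 mm, 34 mm above the desk (roller's underside 16, top 52 mm above the desk). Axes as the cradle's: the groove runs along y, the stop is at +y. Home means centre within 4 mm of here along the groove.
- groove2 (a point): centre of a roller that is home in the groove at cradle x = 0 mm: cradle y = +55 mm, 34 mm above the desk (roller's underside 16, top 52 mm above the desk). Axes as the cradle's: the groove runs along y, the stop is at +y. Home means centre within 4 mm of here along the groove.
- groove3 (a point): centre of a roller that is home in the groove at cradle x = +66 mm: cradle y = +55 mm, 34 mm above the desk (roller's underside 16, top 52 mm above the desk). Axes as the cradle's: the groove runs along y, the stop is at +y. Home means centre within 4 mm of here along the groove.
- cover (a point): centre of the top of the flat clear cover that bridges all three grooves before the stop: 208 mm along x, cradle y = +75 to +120 mm, underside 58 mm and top 63 mm above the desk, on 8 mm wide columns at cradle x = -99, -33, +33, +99 mm. A roller can only be slid in under it, not laid.
- stop: grey stop wall across the far ends of the grooves, fixed to the cradle: 208 x 12 mm, top 64 mm above the desk, its face towards the grooves at cradle y = +120 mm; origin 6 mm behind the face, 12 mm above the desk. A roller needs a few N to slide along its groove; pressing one against this wall with over 40 N is too rough.
- keeper_knob (a point): centre of the free part of the upright round black knob (18 mm diameter, from 43 to 77 mm above the desk; this point at 60 mm) at the keeper bar's free end, 215 mm from the hinge. The bar is 12 mm wide and level, from 27 to 43 mm above the desk, just over the groove rims.
- keeper_hinge (a point): the keeper bar's upright hinge axis, 35 mm above the desk, at cradle x = +108, y = -22 mm.
- keeper (a joint): keeper bar's angle, rad: 0 = shut (from the hinge along cradle -x, across the grooves, 6 mm behind rollers that are home), growing counter-clockwise from above; 1.65 = fully open (along cradle -y, clear of the grooves). Friction holds it where left (0.6 N at the knob). Over the last 0.1 rad its end rides over a sprung steel ball in the base: push it past (3 to 4 N at the knob) and the ball holds it shut (2 to 3 N to open).
- roller1: one of up to three identical feed rollers (None if absent this time): solid white plastic bar of octagonal section, 36 mm across flats, 130 mm long, about 0.25 kg; it does not roll by itself. Origin at its centre (18 mm above what it lies on); its x axis is its long axis, either way round.
- roller2: one of up to three identical feed rollers (None if absent this time): solid white plastic bar of octagonal section, 36 mm across flats, 130 mm long, about 0.25 kg; it does not roll by itself. Origin at its centre (18 mm above what it lies on); its x axis is its long axis, either way round.
- roller3: one of up to three identical feed rollers (None if absent this time): solid white plastic bar of octagonal section, 36 mm across flats, 130 mm long, about 0.25 kg; it does not roll by itself. Origin at its centre (18 mm above what it lies on); its x axis is its long axis, either way round.
- adapter: bystander: black mains adapter block, 75 x 50 x 45 mm, loose on the desk; origin at the centre of its underside.
- bin: bystander: white open-topped printed bin, 100 x 90 x 100 mm, loose on the desk; origin at the centre of its underside.
- driver: bystander: screwdriver, 170 mm long, loose on the desk; origin on the desk under its middle, x axis towards its tip.
There are look-alikes about, which are no part of the job. Leave any purple look-alike of the roller3 alone.

How it is judged:
By the outcome, as a careful person would: the job done as asked, in the order asked, and still so for the second after the job is handed in, with the robot touching nothing.
Of roller1, roller2, roller3 only 2 to 3 are there at a start; the rules pass over those that are not, and their reading is None.
At some moment in a run one of roller1, roller2, roller3 may be knocked a few centimetres aside while the robot is not near it.
Once in a run the grip may slacken for a moment while it holds something.
It also fails if it takes over 210 s, if anything falls off the work surface, if the arm or the gripper's body presses on something with over 40 N, if the wrist force passes 120 N, or if a joint passes its speed limit or range.

## Working session

There is one attempt and no reset: what is moved stays moved. The work goes in short steps, Python scripts to look and compute and a shell command to move; the robot and the scene stay as the last step left them, time stands still between calls to the robot, and variables do not carry over. Pictures are saved under pics/ and viewed, at most 14 in all, crops included, and the job is handed in when it is done.

```bash
ls; mkdir -p pics
python3 - <<'E'
from bench import *
import cv2,numpy as np
s=sense();print({k:np.round(v,2) for k,v in s.items()})
for n in("top","scene"):
    p=snapshot(n);cv2.imwrite(f"pics/{n}0.png",cv2.resize(p["image"][:,:,::-1],(800,600),interpolation=cv2.INTER_CUBIC))
    print(n,p["intrinsics"].round(1).tolist(),p["R"].round(4).tolist(),p["t"].round(1).tolist())
    for q in["cradle","stop","keeper_knob","keeper_hinge","roller1","groove1","groove3","adapter","bin","driver"]:
        print(q,[(np.round(d["location"]).tolist(),round(d["conf"],2)) for d in place_of(p,q)])
E
```

```text
pics
{'time': np.float64(0.0), 'joint_pos': array([-70.38,   7.52,  85.33,  -0.  ,  87.26,  -4.89]), 'qd': array([-0.11, -0.09, -0.02,  0.06,  0.08, -0.05]), 'joint_efforts': array([-0.000e+00, -5.694e+01, -5.005e+01, -0.000e+00,  1.000e-02,
        0.000e+00]), 'tool_pos': array([ 248.75, -545.43,  247.22]), 'tcp_rot': array([-1.7989e+02, -1.0000e-02,  2.4510e+01]), 'ft_force': array([0.12, 0.39, 0.19]), 'wrist_torque': array([-0.03,  0.02,  0.01]), 'grip_force': np.float64(0.0), 'finger_gap': np.float64(85.74)}
top [[359.7, 0.0, 255.5], [0.0, 359.7, 191.8], [0.0, 0.0, 1.0]] [[-0.0072, -1.0, -0.003], [-0.99, 0.0076, -0.1407], [0.1407, 0.002, -0.99]] [-22.8, 548.4, 1094.4]
cradle [([540.0, 152.0, 4.0], 0.95)]
stop [([552.0, 279.0, 12.0], 0.55)]
keeper_knob [([464.0, 11.0, 58.0], 0.74)]
keeper_hinge [([648.0, 125.0, 33.0], 0.7), ([553.0, 250.0, 64.0], 0.27)]
roller1 [([682.0, -510.0, 16.0], 0.79), ([466.0, -199.0, 16.0], 0.75), ([687.0, -218.0, 18.0], 0.71), ([348.0, -313.0, 20.0], 0.69), ([520.0, -278.0, 16.0], 0.61), ([544.0, -370.0, 18.0], 0.57)]
groove1 [([610.0, 205.0, 37.0], 0.9
[... 585 characters left out ...]
196.0, 16.0], 0.32)]
stop [([548.0, 283.0, 13.0], 0.52)]
keeper_knob [([462.0, 18.0, 60.0], 0.55)]
keeper_hinge [([648.0, 126.0, 37.0], 0.61)]
roller1 [([686.0, -218.0, 18.0], 0.98), ([550.0, -366.0, 19.0], 0.89), ([338.0, -311.0, 18.0], 0.74), ([468.0, -196.0, 17.0], 0.71), ([679.0, -516.0, 20.0], 0.63), ([524.0, -276.0, 20.0], 0.62), ([540.0, 152.0, 3.0], 0.52)]
groove1 [([479.0, 215.0, 38.0], 0.94), ([612.0, 207.0, 32.0], 0.7), ([550.0, 210.0, 37.0], 0.66)]
groove3 [([479.0, 215.0, 38.0], 0.94), ([612.0, 207.0, 32.0], 0.7), ([550.0, 210.0, 37.0], 0.66)]
adapter [([684.0, -358.0, 0.0], 0.97)]
bin [([517.0, 455.0, 2.0], 0.75)]
driver [([761.0, 153.0, 0.0], 0.61), ([514.0, 462.0, 3.0], 0.3)]
```

View pics/top0.png

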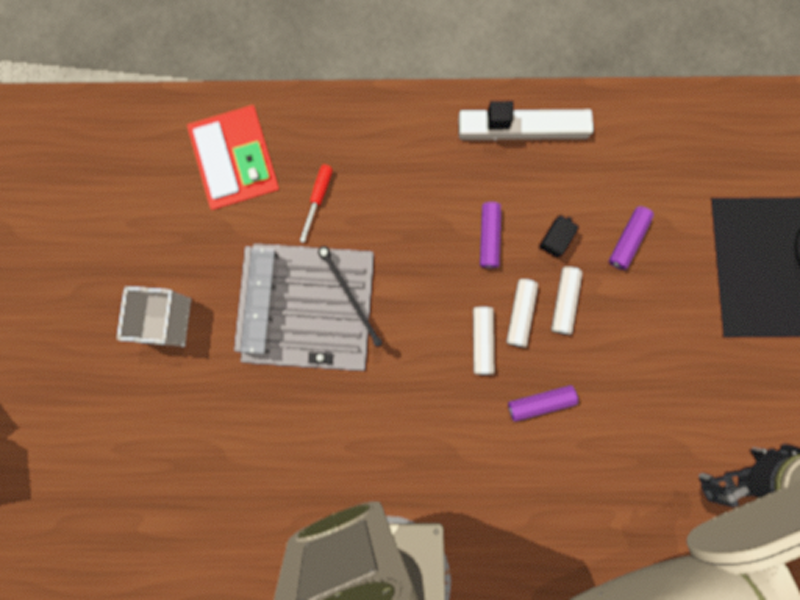

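View pics/scene0.png

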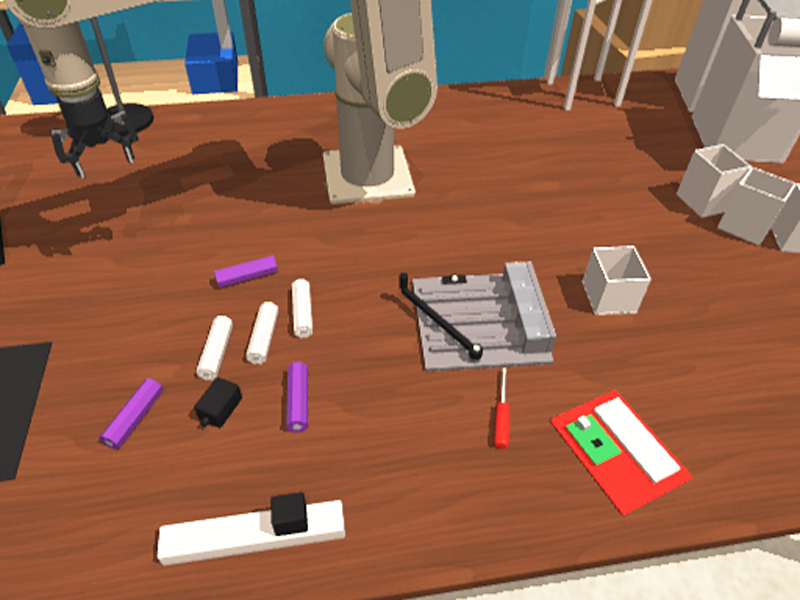

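Three white rollers lie at about (484,340), (522,313) and (567,300) in the top picture. The purple ones are decoys. The cradle is at about (310,305), with its keeper part-open and the knob at (378,343).

```bash
cat > h.py <<'E'
from bench import *
import numpy as np, cv2
from scipy.optimize import least_squares
def plane(p,uv,z):
    K=p["intrinsics"];R=p["R"];c=-R.T@p["t"]
    d=np.c_[uv,np.ones(len(uv))]@np.linalg.inv(K).T@R
    return c+d*((z-c[2])/d[:,2])[:,None]
def rollers(cams=("top","scene")):
    out=[]
    for n in cams:
        p=snapshot(n)
        pl=[(np.array(d["location"]),d["conf"]) for d in place_of(p,"roller1")]
        for d in trace(p,"roller1"):
            m=d["pixels"];
            if m.sum()<60: continue
            col=np.median(p["image"][m],0)
            if min(col)<150: continue
            v,u=np.nonzero(m);w=plane(p,np.c_[u,v].astype(float),26)[:,:2]
            c=w.mean(0);e,V=np.linalg.eigh(np.cov((w-c).T));a=np.degrees(np.arctan2(V[1,1],V[0,1]))
            near=[q for q,_ in pl if np.hypot(*(q[:2]-c))<40]
            print(n,round(d["conf"],2),"centroid",c.round(1),"ang",round((a+90)%180-90,1),"len/wid",(np.sqrt(12*e)).round(),"place",[q.round(1).tolist() for q in near])
def cradle():
    M={"cradle":[(0,0)],"stop":[(0,126)],"keeper_hinge":[(108,-22)],"groove1":[(-66,55),(0,55),(66,55)],"cover":[(0,97.5)]}
    obs=[]
    for n in("top","scene"):
        for _ in range(2):
            p=snapshot(n)
            for q in M:
                for d in place_of(p,q): obs.append((q,np.array(d["location"][:2])))
    x0=np.array([540,152,-4.])
    def W(x,P): a=np.radians(x[2]);return x[:2]+np.array(P)@np.array([[np.cos(a),np.sin(a)],[-np.sin(a),np.cos(a)]])
    pr=[]
    for q,o in obs:
        d=[np.hypot(*(W(x0,P)-o)) for P in M[q]];i=int(np.argmin(d))
        if d[i]<15: pr.append((M[q][i],o))
    r=least_squares(lambda x:np.ravel([W(x,P)-o for P,o in pr]),x0,loss="soft_l1",f_scale=3)
    print(len(pr),r.x.round(1),np.sqrt(np.mean(r.fun**2)).round(1));return r.x
def go(x,y,z,yaw):
    s=sense();R=cv2.Rodrigues(np.zeros(3))[0];a=np.radians(yaw)
    d=np.array([x,y,z])-s["tool_pos"];t=[np.cos(a)*d[0]+np.sin(a)*d[1],np.sin(a)*d[0]-np.cos(a)*d[1],-d[2]]
    y0=s["tcp_rot"][2];print("turn z rad %.3f then shift cm"%(-np.radians((yaw-y0+180)%360-180)),np.round(np.array(t)/10,2),"t",round(float(s["time"]),1))
E
python3 - <<'E'
from h import *
x=cradle()
for n in("top","scene"):
    p=snapshot(n);print([d["location"].round(1).tolist() if hasattr(d["location"],"round") else d["location"] for d in place_of(p,"keeper_knob")])
    for d in trace(p,"keeper_knob")[:1]:
        m=d["pixels"];print(m.sum())
rollers()
E
```

```text
28 [541.  155.2  -4. ] 2.3
[[461.7, 16.3, 59.2], [678.3, -355.6, 0.5]]
357
[[459.4, 18.4, 56.3]]
424
top 0.86 centroid [ 465.9 -193.6] ang 0.3 len/wid [ 39. 134.] place [[468.9, -199.3, 18.7]]
top 0.86 centroid [ 524.7 -274.8] ang -12.5 len/wid [ 42. 134.] place [[519.8, -275.8, 19.2]]
top 0.82 centroid [ 547.4 -366.7] ang -11.8 len/wid [ 38. 135.] place [[542.7, -367.8, 17.5]]
scene 0.98 centroid [ 527.8 -277.1] ang -11.9 len/wid [ 39. 152.] place [[525.0, -278.7, 20.6]]
scene 0.94 centroid [ 553.4 -369. ] ang -11.2 len/wid [ 38. 146.] place [[550.2, -371.5, 16.8]]
scene 0.7 centroid [ 474.3 -195.7] ang -0.6 len/wid [ 36. 147.] place [[465.5, -194.6, 16.0]]
```

```bash
python3 -c "
from h import *
go(461.5,16.3,110,30.6)"
```

```text
turn z rad -0.106 then shift cm [ 46.91 -37.57  13.83] t 2.9
```

```bash
python3 -m handwheel '[[-0.34,0,0,0,0,0,-0.106],[-0.34,1.95,-1.56,0,0,0,0],[-0.34,1.95,-1.56,0,0,0,0],[-0.34,1.95,-1.56,0,0,0,0],[-0.34,1.95,-1.56,0,0,0,0],[-0.34,1.95,-1.56,0,0,0,0],[-0.34,1.95,-1.56,0,0,0,0],[-0.34,1.95,-1.56,0,0,0,0],[-0.34,1.95,-1.56,0,0,0,0],[-0.34,1.95,-1.56,0,0,0,0],[-0.34,1.95,-1.56,0,0,0,0],[-0.34,1.95,-1.56,0,0,0,0]]'
python3 -m handwheel '[[-0.34,1.95,-1.56,0.5,0,0,0],[-0.34,1.95,-1.56,0.5,0,0,0],[-0.34,1.95,-1.56,0.5,0,0,0],[-0.34,1.95,-1.56,1,0,0,0],[-0.34,1.95,-1.56,1,0,0,0],[-0.34,1.95,-1.56,1.5,0,0,0],[-0.34,1.95,-1.56,2,0,0,0],[-0.34,1.95,-1.56,2,0,0,0],[-0.34,1.95,-1.56,2,0,0,0],[-0.34,1.95,-1.56,1.5,0,0,0],[-0.34,1.95,-1.56,1,0,0,0],[-0.34,2,-1.6,0.3,0,0,0]]'
python3 -m handwheel '[[-0.34,0,0,0,0,0,0],[-0.34,0,0,0,0,0,0]]'
python3 -c "
from h import *
go(461.5,16.3,68,30.6)
p=snapshot('wrist');cv2.imwrite('pics/w1.png',p['image'][:,:,::-1])
print([(d['location'],d['conf']) for d in place_of(p,'keeper_knob')])"
```

```text
time: 3.9
tool_pos: [346.6, -287.9, 248.5]
tcp_rot: [180.0, -0.0, 30.6]
ft_force: [0.2, -0.2, 0.1]
finger_gap: 28.4
grip_force: 0.0
time: 4.9
tool_pos: [451.6, -6.8, 108.2]
tcp_rot: [-179.9, 0.1, 30.6]
ft_force: [-0.6, 0.8, 0.7]
finger_gap: 28.1
grip_force: 0.0
time: 5.07
tool_pos: [452.6, -7.2, 110.0]
tcp_rot: [-180.0, 0.0, 30.7]
ft_force: [-1.3, 0.0, -0.1]
finger_gap: 28.1
grip_force: 0.0
turn z rad 0.002 then shift cm [ 1.96 -1.57  4.2 ] t 5.1
[([458.0, 15.7, 59.7], 0.74)]
```

View pics/w1.png

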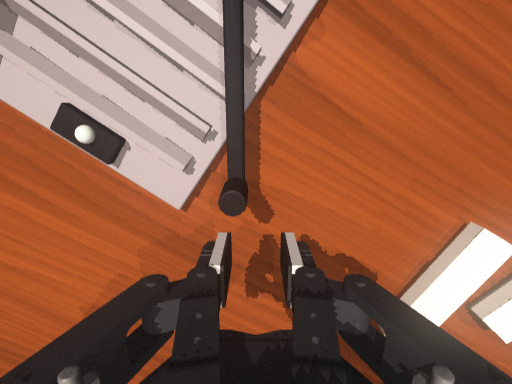

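The wrist view shows the knob at (233,197), ahead and slightly left of the fingers. That agrees with the computed shift.

```bash
python3 -m handwheel '[[-0.34,0.98,-0.76,0,0,0,0],[-0.34,0.98,-0.76,0,0,0,0],[-0.34,0,0,0,0,0,0],[-0.34,0,0,1,0,0,0],[-0.34,0,0,1,0,0,0],[-0.34,0,0,1,0,0,0],[-0.34,0,0,1.2,0,0,0],[-0.34,0,0,0,0,0,0]]'
python3 -m handwheel '[[-0.34,0,0.94,0,0,0,-0.0436],[-0.34,0,0.94,0,0,0,-0.0436],[-0.34,0,0.94,0,0,0,-0.0436],[-0.34,0,0.94,0,0,0,-0.0436],[-0.34,0,0.94,0,0,0,-0.0436],[-0.34,0,0.94,0,0,0,-0.0436],[-0.34,0,0.94,0,0,0,-0.0436],[-0.34,0,0.94,0,0,0,-0.0436]]'
python3 -m handwheel '[[-0.34,0,0.94,0,0,0,-0.0436],[-0.34,0,0.94,0,0,0,-0.0436],[-0.34,0,0.94,0,0,0,-0.0436],[-0.34,0,0.94,0,0,0,-0.0436],[-0.34,0,0.94,0,0,0,-0.0436],[-0.34,0,0.94,0,0,0,-0.0436],[-0.34,0,0.94,0,0,0,-0.0436],[-0.34,0,0.94,0,0,0,-0.0436],[-0.34,0,0.94,0,0,0,-0.0436],[-0.34,0,0.94,0,0,0,-0.0436]]'
```

```text
time: 5.83
tool_pos: [459.2, 14.4, 64.7]
tcp_rot: [-179.8, 0.3, 30.5]
ft_force: [-0.3, -0.5, -0.9]
finger_gap: 27.9
grip_force: 0.0
time: 6.5
tool_pos: [509.0, -43.6, 67.8]
tcp_rot: [-179.9, 0.0, 50.7]
ft_force: [0.2, 0.8, -0.3]
finger_gap: 28.4
grip_force: 0.4
time: 7.33
tool_pos: [591.1, -87.6, 67.6]
tcp_rot: [-179.9, -0.0, 75.6]
ft_force: [-1.3, 0.3, 0.5]
finger_gap: 28.3
grip_force: 0.4
```

```bash
python3 -m handwheel '[[-0.34,0,0.94,0,0,0,-0.0436],[-0.34,0,0.94,0,0,0,-0.0436],[-0.34,0,0.94,0,0,0,-0.0436],[-0.34,0,0.94,0,0,0,-0.0436],[-0.34,0,0.75,0,0,0,-0.035],[-0.34,0,0.5,0,0,0,-0.023]]'
python3 -m handwheel '[[-0.34,0,0.2,0,0,0,-0.0093],[-0.34,0,0.2,0,0,0,-0.0093],[-0.34,0,0,0,0,0,0]]'
python3 -m handwheel '[[-0.34,0,0.2,0,0,0,-0.0093],[-0.34,0,0.1,0,0,0,-0.0046],[-0.34,0,0,0,0,0,0]]'
python3 - <<'E'
from h import *
h=np.array([647.2,125.8])
for n in("top","scene"):
    p=snapshot(n)
    for d in place_of(p,"keeper_knob")[:1]:
        v=np.array(d["location"][:2])-h;print(n,d["location"],d["conf"],np.hypot(*v),np.radians(np.degrees(np.arctan2(v[1],v[0]))%360-176))
E
```

```text
time: 7.83
tool_pos: [640.8, -95.4, 67.6]
tcp_rot: [-179.9, -0.0, 88.9]
ft_force: [-1.0, -0.2, 0.3]
finger_gap: 28.3
grip_force: 0.4
time: 8.08
tool_pos: [644.7, -95.1, 68.0]
tcp_rot: [-180.0, -0.0, 89.9]
ft_force: [0.3, 0.1, 0.6]
finger_gap: 28.2
grip_force: 0.0
time: 8.33
tool_pos: [647.9, -94.9, 68.4]
tcp_rot: [180.0, 0.0, 90.7]
ft_force: [-0.1, 0.6, -0.4]
finger_gap: 28.2
grip_force: 0.1
top [644.4, -92.6, 58.2] 0.57 218.41794798047158 1.6277896864017687
scene [640.6, -87.7, 55.3] 0.81 213.60198969110752 1.6097059895803467
```

```bash
python3 -m handwheel '[[-0.34,0,0.15,0,0,0,-0.007],[-0.34,0,0.15,0,0,0,-0.007],[-0.34,0,0,0,0,0,0]]'
python3 -m handwheel '[[-0.34,0,0.15,0,0,0,-0.007],[-0.34,0,0.1,0,0,0,0],[-0.34,0,0,0,0,0,0]]'
python3 -m handwheel '[[-0.34,0,0.1,0,0,0,0],[-0.34,0,0.1,0,0,0,0],[-0.34,0,0,0,0,0,0]]'
```

```text
time: 8.78
tool_pos: [651.1, -94.9, 68.4]
tcp_rot: [180.0, 0.0, 91.6]
ft_force: [-0.2, -0.0, -0.6]
finger_gap: 28.0
grip_force: 0.0
time: 9.03
tool_pos: [653.5, -94.9, 68.3]
tcp_rot: [180.0, 0.0, 91.9]
ft_force: [-0.3, -0.7, 0.7]
finger_gap: 28.5
grip_force: 0.0
time: 9.28
tool_pos: [654.0, -94.9, 68.0]
tcp_rot: [-179.8, -0.0, 91.9]
ft_force: [-8.8, -0.9, 5.2]
finger_gap: 28.2
grip_force: 4.2
```

```bash
python3 -m handwheel '[[-0.34,0,-0.3,0,0,0,0],[-0.34,0,-0.2,0,0,0,0],[-0.34,0,0,-1.5,0,0,0],[-0.34,0,0,-3,0,0,0],[-0.34,0,0,-3,0,0,0],[-0.34,0,0,-3,0,0,0],[0.2,0,0,0,0,0,0]]'
python3 -c "
from h import *
go(467,-196,120,0)
p=snapshot('top')
print([(d['location'],d['conf']) for d in place_of(p,'keeper_knob')[:1]])
rollers()"
```

```text
time: 9.87
tool_pos: [654.6, -95.7, 183.4]
tcp_rot: [179.3, 0.2, 91.9]
ft_force: [2.3, 0.5, 1.6]
finger_gap: 38.6
grip_force: 0.0
turn z rad 1.605 then shift cm [-18.76  10.03   6.34] t 9.9
[([649.1, -92.5, 58.5], 0.87)]
top 0.84 centroid [ 547.3 -367.5] ang -12.0 len/wid [ 41. 138.] place [[542.9, -369.7, 19.1]]
top 0.82 centroid [ 451.3 -200.1] ang -7.1 len/wid [ 28. 115.] place [[470.0, -198.9, 18.2]]
scene 0.91 centroid [ 472.1 -196.2] ang -1.7 len/wid [ 31. 148.] place [[467.0, -192.0, 16.9]]
scene 0.89 centroid [ 553. -368.] ang -11.1 len/wid [ 43. 149.] place [[549.1, -371.0, 15.5]]
```

```bash
python3 -m handwheel '[[0.3,0,0,0,0,0,0.12],[0.3,0,0,0,0,0,0.12],[0.3,0,0,0,0,0,0.12],[0.3,0,0,0,0,0,0.12],[0.3,0,0,0,0,0,0.12],[0.3,0,0,0,0,0,0.12],[0.3,0,0,0,0,0,0.12],[0.3,0,0,0,0,0,0.12],[0.3,0,0,0,0,0,0.12],[0.3,0,0,0,0,0,0.12],[0.3,0,0,0,0,0,0.12],[0.3,0,0,0,0,0,0.12]]'
python3 -m handwheel '[[0.3,0,0,0,0,0,0.12],[0.3,0,0,0,0,0,0.045],[0.3,-2.08,1.1,0.6,0,0,0],[0.3,-2.08,1.1,0.6,0,0,0],[0.3,-2.08,1.1,0.6,0,0,0],[0.3,-2.08,1.1,0.6,0,0,0],[0.3,-2.08,1.1,0.6,0,0,0],[0.3,-2.08,1.1,0.6,0,0,0],[0.3,-2.08,1.1,0.6,0,0,0],[0.3,-2.08,1.1,0.6,0,0,0],[0.3,-2.08,1.1,0.6,0,0,0],[0.3,0,0,0,0,0,0]]'
python3 -c "
from h import *
p=snapshot('wrist');cv2.imwrite('pics/w2.png',p['image'][:,:,::-1])
print([(np.round(d['location'],1),d['conf']) for d in place_of(p,'roller1')])
for d in trace(p,'roller1'):
  m=d['pixels'];print(d['conf'],m.sum(),p['image'][m].mean(0))
go(467,-196,29,0)
rollers()"
```

```text
time: 11.27
tool_pos: [649.9, -94.8, 172.2]
tcp_rot: [-180.0, 0.1, 9.1]
ft_force: [-0.0, -0.3, 0.5]
finger_gap: 55.6
grip_force: 0.0
time: 12.27
tool_pos: [458.9, -194.5, 116.7]
tcp_rot: [-179.9, 0.3, -0.1]
ft_force: [-0.5, 0.7, 0.2]
finger_gap: 55.7
grip_force: 0.0
[(array([ 524.5, -277.4,   19.7]), 0.78), (array([ 548. , -368.3,   16.9]), 0.64)]
0.65 9874 [229.00101276 219.98774559 210.50962123]
0.61 6820 [230.32521994 219.17272727 207.61041056]
0.61 1064 [76.31390977 27.33834586 84.39567669]
0.6 8186 [213.6148302  203.92438309 193.25323723]
turn z rad -0.001 then shift cm [0.37 0.22 9.02] t 12.4
top 0.76 centroid [ 587.7 -376.3] ang -3.8 len/wid [35. 50.] place []
top 0.53 centroid [ 422.2 -197.2] ang 0.4 len/wid [40. 46.] place []
scene 0.92 centroid [ 528.6 -277.2] ang -12.7 len/wid [ 40. 153.] place [[526.1, -278.7, 21.7]]
scene 0.85 centroid [ 551.6 -368. ] ang -10.6 len/wid [ 37. 145.] place [[551.7, -370.5, 16.1]]
scene 0.68 centroid [ 469.9 -195.7] ang -0.9 len/wid [ 37. 158.] place [[467.0, -196.7, 18.9]]
```

View pics/w2.png

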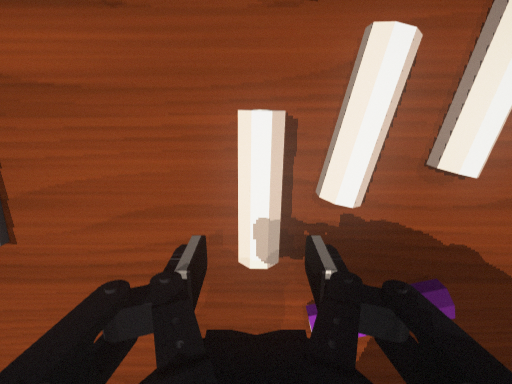

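The wrist view shows a roller centred between the open fingers, running from (262,110) to (258,267).

```bash
cat >> h.py <<'E'
def wr(cx,cy,rad=60):
    "wrist mask of roller nearest (cx,cy): silhouette fit of the octagonal bar"
    p=snapshot("wrist");im=p["image"].astype(int)
    m=((im.min(2)>130)).astype(np.uint8)
    K=p["intrinsics"];best=None
    dt=None
    n,l,st,ce=cv2.connectedComponentsWithStats(m)
    a=np.radians(np.arange(8)*45+22.5);O=18/np.cos(np.pi/8)*np.c_[np.cos(a),np.sin(a)]
    for i in range(1,n):
        if st[i,4]<2500: continue
        c=plane(p,ce[i][None],28)[0]
        if np.hypot(c[0]-cx,c[1]-cy)>rad: continue
        u=st[i];edge=u[0]==0 or u[1]==0 or u[0]+u[2]>=512
        cn=cv2.findContours((l==i).astype(np.uint8),0,1)[0][0]
        hull=cv2.convexHull(cn).astype(np.float32)
        def sil(x):
            t=np.radians(x[2]);P=[]
            for s in(-65,65):
                for o in O: P.append([x[0]+s*np.cos(t)-o[0]*np.sin(t),x[1]+s*np.sin(t)+o[0]*np.cos(t),18+o[1]])
            q=np.array(P)@p["R"].T+p["t"];q=q[:,:2]/q[:,2:]@K[:2,:2]+K[:2,2]
            return cv2.convexHull(q.astype(np.float32))
        def res(x):
            h=sil(x);return [cv2.pointPolygonTest(h,(float(a),float(b)),True) for a,b in hull[:,0]]+[cv2.pointPolygonTest(hull,(float(a),float(b)),True) for a,b in h[:,0]]
        w=plane(p,cn[:,0].astype(float),26)[:,:2];e,V=np.linalg.eigh(np.cov((w-w.mean(0)).T))
        r=least_squares(res,[c[0],c[1],(np.degrees(np.arctan2(V[1,1],V[0,1]))+90)%180-90],loss="soft_l1",f_scale=2,diff_step=1e-3,x_scale=[1,1,.5])
        print("wr",r.x.round(1),"rms px",np.sqrt(np.mean(r.fun**2)).round(1),"area",st[i,4],"edge",edge)
E
python3 -c "
from h import *
wr(467,-196);wr(525,-277)"
```

```text
wr [ 467.1 -196.9   -1.1] rms px 0.5 area 6541 edge False
wr [ 522.6 -279.2  -13.3] rms px 1.9 area 8414 edge False
```

```bash
python3 -m handwheel '[[0.3,0.37,0.31,1.5,0,0,0.019],[0.3,0,0,1.5,0,0,0],[0.3,0,0,1.5,0,0,0],[0.3,0,0,1.5,0,0,0],[0.3,0,0,1.5,0,0,0],[0.3,0,0,1,0,0,0],[0.3,0,0,0.7,0,0,0],[0.3,0,0,0,0,0,0]]'
python3 -m handwheel '[[-0.6,0,0,0,0,0,0],[-0.6,0,0,0,0,0,0],[-0.6,0,0,0,0,0,0],[-0.6,0,0,0,0,0,0],[-0.6,0,0,0,0,0,0],[-0.6,0,0,0,0,0,0]]' 40
python3 -m handwheel '[[-0.6,0,0,-0.5,0,0,0],[-0.6,0,0,-1,0,0,0],[-0.6,0,0,-2,0,0,0],[-0.6,0,0,-3,0,0,0],[-0.6,0,0,-3,0,0,0],[-0.6,0,0,-2,0,0,0],[-0.6,0,0,0,0,0,0]]'
```

```text
time: 13.48
tool_pos: [465.9, -196.3, 25.8]
tcp_rot: [-179.9, 0.1, -1.1]
ft_force: [-0.4, 1.1, -0.1]
finger_gap: 55.2
grip_force: 0.0
time: 13.98
tool_pos: [467.5, -197.3, 28.2]
tcp_rot: [180.0, -0.1, -1.1]
ft_force: [-0.5, 1.0, 5.9]
finger_gap: 34.8
grip_force: 41.6
time: 14.57
tool_pos: [469.6, -198.4, 148.4]
tcp_rot: [179.8, -0.4, -1.1]
ft_force: [0.1, -0.2, -1.3]
finger_gap: 34.8
grip_force: 40.7
```

```bash
python3 -m handwheel '[[-0.6,0,0,0,0,0,-0.12],[-0.6,0,0,0,0,0,-0.12],[-0.6,0,0,0,0,0,-0.12],[-0.6,0,0,0,0,0,-0.12],[-0.6,0,0,0,0,0,-0.12],[-0.6,0,0,0,0,0,-0.12],[-0.6,0,0,0,0,0,-0.12],[-0.6,0,0,0,0,0,-0.12],[-0.6,0,0,0,0,0,-0.12],[-0.6,0,0,0,0,0,-0.12],[-0.6,0,0,0,0,0,-0.12],[-0.6,0,0,0,0,0,-0.12]]'
python3 -m handwheel '[[-0.6,0,0,0,0,0,-0.08],[-0.6,0,0,0,0,0,0]]'
python3 -c "
from h import *
go(606.7,148.6,110,86)"
```

```text
time: 15.57
tool_pos: [466.0, -196.4, 141.0]
tcp_rot: [-179.9, -0.0, 81.7]
ft_force: [-0.3, -0.3, -2.7]
finger_gap: 35.0
grip_force: 40.6
time: 15.73
tool_pos: [466.0, -196.5, 141.1]
tcp_rot: [-179.9, -0.0, 86.2]
ft_force: [-0.8, -0.0, -2.4]
finger_gap: 34.8
grip_force: 40.6
turn z rad 0.003 then shift cm [35.41 11.63  3.11] t 15.7
```

```bash
python3 -m handwheel '[[-0.6,1,0.33,0,0,0,0],[-0.6,2,0.66,0,0,0,0],[-0.6,2.5,0.82,0,0,0,0],[-0.6,3,1,0,0,0,0],[-0.6,3,1,0,0,0,0],[-0.6,3,1,0,0,0,0],[-0.6,3,1,0,0,0,0],[-0.6,3,1,0,0,0,0],[-0.6,3,1,0,0,0,0],[-0.6,3,1,0.3,0,0,0],[-0.6,3,1,0.4,0,0,0],[-0.6,2,0.6,0.4,0,0,0]]'
python3 -m handwheel '[[-0.6,1.9,0.6,0.5,0,0,0],[-0.6,0.9,0.3,0.5,0,0,0],[-0.6,0,0,0.5,0,0,0],[-0.6,0,0,0,0,0,0],[-0.6,0,0,0,0,0,0]]'
python3 -c "
from h import *
go(606.7,148.6,45,86)
p=snapshot('wrist');cv2.imwrite('pics/w3.png',p['image'][:,:,::-1])
print([(np.round(d['location'],1),d['conf']) for d in place_of(p,'groove1')])
print([(np.round(d['location'],1),d['conf']) for d in place_of(p,'keeper_hinge')])
print([(np.round(d['location'],1),d['conf']) for d in place_of(p,'roller1')])
cradle()"
```

```text
time: 16.73
tool_pos: [593.1, 113.6, 130.8]
tcp_rot: [-180.0, -0.1, 85.9]
ft_force: [1.2, -0.3, -2.8]
finger_gap: 35.1
grip_force: 40.7
time: 17.15
tool_pos: [602.8, 136.4, 115.4]
tcp_rot: [-179.9, 0.0, 85.9]
ft_force: [-0.0, -0.1, -2.4]
finger_gap: 35.0
grip_force: 40.6
turn z rad -0.002 then shift cm [1.25 0.3  7.04] t 17.1
[(array([485.6, 212.3,  36. ]), 0.98), (array([610.1, 204.3,  35.3]), 0.93), (array([548.3, 212.2,  36.1]), 0.87)]
[(array([642.7, 126.4,  36.4]), 0.6)]
[(array([602.9, 141. , 103.8]), 0.76)]
25 [540.9 155.3  -4.4] 2.6
```

View pics/w3.png

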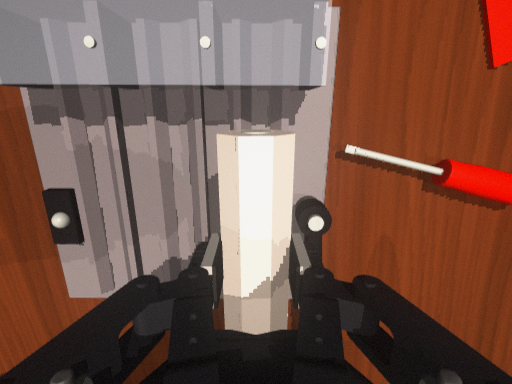

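The wrist view shows the roller held over groove 3. The cover screws at (89,41), (205,41) and (320,42) should be at cradle x = -33, 33 and 99, so I'll use them as a check.

```bash
python3 -c "
from h import *
p=snapshot('wrist')
for z in(63,65):
  w=plane(p,np.array([[89,41.5],[205,41.5],[320.5,42.5]]),z);print(w.round(1).tolist(),np.degrees(np.arctan2(*(w[2]-w[0])[1::-1])), np.linalg.norm(w[2]-w[0]))
a=np.radians(-4)
for X in(-33,33,99):print(541+X*np.cos(a)-97.5*np.sin(a),155.2+X*np.sin(a)+97.5*np.cos(a))
"
```

```text
[[515.1, 256.9, 63.0], [582.2, 252.3, 63.0], [649.0, 247.2, 63.0]] -4.17744910953736 134.2715322436262
[[516.1, 256.5, 65.0], [582.4, 251.9, 65.0], [648.5, 246.8, 65.0]] -4.177449109537368 132.77286666158918
514.8816425314781 254.76445853388898
580.7208698486264 250.1605312667767
646.5600971657748 245.55660399966445
```

```bash
python3 -m handwheel '[[-0.6,0.6,0.2,0,0,0,0],[-0.6,0.65,0.2,0,0,0,0],[-0.6,0,0,1,0,0,0],[-0.6,0,0,1.5,0,0,0],[-0.6,0,0,1.5,0,0,0],[-0.6,0,0,1,0,0,0],[-0.6,0,0,0.6,0,0,0],[-0.6,0,0,0.3,0,0,0],[-0.6,0,0,0,0,0,0]]'
python3 -m handwheel '[[-0.6,0,0,0.3,0,0,0],[-0.6,0,0,0.2,0,0,0],[-0.6,0,0,0,0,0,0]]'
python3 -m handwheel '[[-0.6,0,0,0.2,0,0,0],[-0.6,0,0,0,0,0,0]]'
python3 -m handwheel '[[-0.6,0,0,0.2,0,0,0],[-0.6,0,0,0,0,0,0]]'
```

```text
time: 19.35
tool_pos: [608.2, 149.5, 56.4]
tcp_rot: [-179.9, 0.0, 86.0]
ft_force: [0.5, -0.6, -1.8]
finger_gap: 34.9
grip_force: 40.6
time: 19.6
tool_pos: [608.9, 149.5, 52.6]
tcp_rot: [180.0, -0.0, 86.0]
ft_force: [0.0, -0.4, -3.0]
finger_gap: 34.8
grip_force: 40.7
time: 19.77
tool_pos: [608.7, 149.5, 50.4]
tcp_rot: [180.0, -0.0, 86.0]
ft_force: [0.2, 0.1, -1.5]
finger_gap: 35.1
grip_force: 40.7
time: 19.93
tool_pos: [608.4, 149.4, 48.0]
tcp_rot: [-180.0, 0.0, 86.0]
ft_force: [0.6, 0.7, -2.9]
finger_gap: 35.4
grip_force: 40.7
```

```bash
python3 -m handwheel '[[-0.6,0,0,0.15,0,0,0],[-0.6,0,0,0,0,0,0]]'
python3 -m handwheel '[[-0.6,0,0,0.15,0,0,0],[-0.6,0,0,0,0,0,0]]'
python3 -m handwheel '[[-0.6,0,0,0.1,0,0,0],[-0.6,0,0,0,0,0,0]]'
```

```text
time: 20.1
tool_pos: [608.4, 149.4, 46.5]
tcp_rot: [-180.0, 0.0, 86.0]
ft_force: [-0.3, 0.3, -2.8]
finger_gap: 34.7
grip_force: 40.7
time: 20.27
tool_pos: [608.7, 149.5, 45.6]
tcp_rot: [180.0, -0.0, 86.0]
ft_force: [-1.2, 0.7, -0.2]
finger_gap: 35.1
grip_force: 40.9
time: 20.43
tool_pos: [608.7, 149.5, 45.6]
tcp_rot: [180.0, 0.0, 86.0]
ft_force: [-7.0, -1.5, 9.0]
finger_gap: 34.9
grip_force: 42.1
```

```bash
python3 -m handwheel '[[-0.08,0,-0.1,-0.05,0,0,0],[-0.08,0,0,0,0,0,0],[-0.08,0,0,0,0,0,0]]'
python3 -m handwheel '[[-0.6,0,0,0,0,0,0],[-0.6,0,0,0,0,0,0],[-0.6,0,0,0,0,0,0]]' 20
python3 -m handwheel '[[-0.6,0.3,0,0,0,0,0],[-0.6,0.5,0,0,0,0,0],[-0.6,0.5,0,0,0,0,0],[-0.6,0.5,0,0,0,0,0],[-0.6,0,0,0,0,0,0]]'
```

```text
time: 20.68
tool_pos: [607.9, 149.6, 45.0]
tcp_rot: [180.0, -0.0, 86.0]
ft_force: [-0.8, -0.6, -0.6]
finger_gap: 39.3
grip_force: 0.0
time: 20.93
tool_pos: [607.5, 149.6, 44.8]
tcp_rot: [-180.0, -0.0, 86.0]
ft_force: [-2.3, 1.2, 2.8]
finger_gap: 35.2
grip_force: 22.1
time: 21.35
tool_pos: [608.7, 168.0, 44.7]
tcp_rot: [-180.0, 0.0, 86.0]
ft_force: [-3.1, 0.5, 3.0]
finger_gap: 35.5
grip_force: 22.1
```

```bash
python3 -m handwheel '[[-0.6,0.5,-0.01,0,0,0,0],[-0.6,0.5,-0.01,0,0,0,0],[-0.6,0.5,-0.01,0,0,0,0],[-0.6,0.5,-0.01,0,0,0,0],[-0.6,0.5,-0.01,0,0,0,0],[-0.6,0.4,-0.01,0,0,0,0],[-0.6,0.2,0,0,0,0,0],[-0.6,0,0,0,0,0,0]]'
python3 -m handwheel '[[-0.6,0.15,0,0,0,0,0],[-0.6,0.15,0,0,0,0,0],[-0.6,0,0,0,0,0,0]]'
python3 -m handwheel '[[-0.6,0.1,0,0,0,0,0],[-0.6,0.1,0,0,0,0,0],[-0.6,0,0,0,0,0,0]]'
```

```text
time: 22.02
tool_pos: [610.8, 199.4, 45.0]
tcp_rot: [180.0, -0.0, 86.0]
ft_force: [1.7, 1.6, -1.1]
finger_gap: 35.8
grip_force: 21.8
time: 22.27
tool_pos: [610.9, 201.5, 45.0]
tcp_rot: [180.0, -0.0, 86.0]
ft_force: [3.5, -0.9, -0.9]
finger_gap: 35.3
grip_force: 21.8
time: 22.52
tool_pos: [611.0, 203.4, 45.0]
tcp_rot: [180.0, -0.0, 86.0]
ft_force: [1.8, -1.8, -0.3]
finger_gap: 35.6
grip_force: 21.9
```

```bash
python3 -m handwheel '[[-0.6,0.1,0,0,0,0,0],[-0.6,0.1,0,0,0,0,0],[-0.6,0,0,0,0,0,0]]'
python3 -m handwheel '[[-0.6,0.1,0,0,0,0,0],[-0.6,0.05,0,0,0,0,0],[-0.6,0,0,0,0,0,0]]'
python3 -m handwheel '[[-0.6,0.1,0,0,0,0,0],[-0.6,0.05,0,0,0,0,0],[-0.6,0,0,0,0,0,0]]'
```

```text
time: 22.77
tool_pos: [611.1, 205.1, 45.0]
tcp_rot: [180.0, 0.0, 86.0]
ft_force: [2.4, -5.0, 1.5]
finger_gap: 35.5
grip_force: 22.0
time: 23.02
tool_pos: [611.1, 205.2, 45.0]
tcp_rot: [-180.0, 0.2, 85.9]
ft_force: [1.2, -11.1, 2.6]
finger_gap: 35.5
grip_force: 22.2
time: 23.27
tool_pos: [611.2, 205.3, 45.0]
tcp_rot: [-180.0, 0.3, 85.9]
ft_force: [-0.2, -17.7, 5.8]
finger_gap: 35.4
grip_force: 22.4
```

```bash
python3 -m handwheel '[[-0.6,-0.2,0,0,0,0,0],[0,0,0,0,0,0,0],[0,0,0,0,0,0,0],[0,0,0,-0.5,0,0,0],[0,0,0,-1,0,0,0],[0,0,0,-2,0,0,0],[0,0,0,-3,0,0,0],[0,0,0,-3,0,0,0],[0,0,0,-2,0,0,0],[0,0,0,0,0,0,0]]'
python3 -c "
from h import *
p=snapshot('wrist');cv2.imwrite('pics/w4.png',p['image'][:,:,::-1])
rollers()
go(523,-279,130,-13)"
```

```text
time: 24.1
tool_pos: [614.2, 207.8, 167.8]
tcp_rot: [179.4, -0.2, 86.0]
ft_force: [0.9, 0.5, 1.0]
finger_gap: 42.7
grip_force: 0.0
top 0.81 centroid [611.9 180.2] ang 85.5 len/wid [37. 79.] place [[613.7, 205.9, 34.4]]
top 0.69 centroid [ 523.2 -276.1] ang -13.8 len/wid [ 37. 133.] place [[521.4, -280.5, 19.3]]
scene 0.63 centroid [ 524.8 -276.3] ang -12.1 len/wid [ 39. 150.] place [[524.0, -278.5, 19.6]]
scene 0.59 centroid [600.6 193. ] ang 88.4 len/wid [45. 91.] place []
scene 0.57 centroid [ 554. -369.] ang -10.8 len/wid [ 40. 149.] place [[551.0, -369.6, 17.3]]
turn z rad 1.727 then shift cm [ 2.44 49.24  2.81] t 24.4
```

View pics/w4.png

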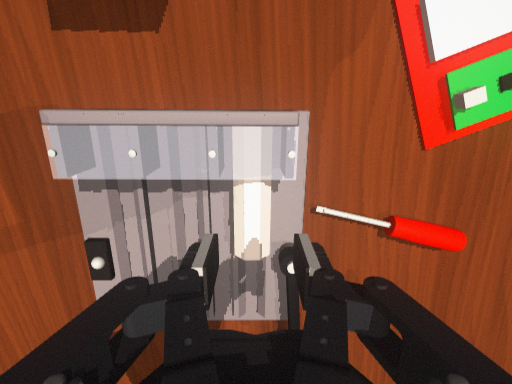

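The roller lies in groove 3 under the cover, up against the stop, at about (253,210). Next is the second roller.

```bash
python3 -m handwheel '[[0.3,0,0,0,0,0,0.12],[0.3,0,0,0,0,0,0.12],[0.3,0,0,0,0,0,0.12],[0.3,0,0,0,0,0,0.12],[0.3,0,0,0,0,0,0.12],[0.3,0,0,0,0,0,0.12],[0.3,0,0,0,0,0,0.12],[0.3,0,0,0,0,0,0.12],[0.3,0,0,0,0,0,0.12],[0.3,0,0,0,0,0,0.12],[0.3,0,0,0,0,0,0.12],[0.3,0,0,0,0,0,0.12]]'
python3 -m handwheel '[[0.3,0,0,0,0,0,0.12],[0.3,0,0,0,0,0,0.12],[0.3,0,1,0,0,0,0.047],[0.3,0,2,0,0,0,0],[0.3,0,3,0,0,0,0],[0.3,0,3,0,0,0,0],[0.3,0,3,0,0,0,0],[0.3,0,3,0,0,0,0],[0.3,0,3,0,0,0,0],[0.3,0,3,0,0,0,0],[0.3,0,3,0,0,0,0],[0.3,0,3,0,0,0,0]]'
python3 -m handwheel '[[0.3,0,3,0,0,0,0],[0.3,0,3,0,0,0,0],[0.3,0,3,0,0,0,0],[0.3,0,3,0.5,0,0,0],[0.3,0,3,0.5,0,0,0],[0.3,0,3,0.5,0,0,0],[0.3,0,2,0.5,0,0,0],[0.3,0,1,0.5,0,0,0],[0.3,0,0.5,0,0,0,0],[0.3,0,0,0,0,0,0],[0.3,0,0,0,0,0,0]]'
python3 -c "
from h import *
wr(523,-279);wr(549,-369)
go(523,-279,28,-13)"
```

```text
time: 25.45
tool_pos: [610.4, 206.3, 158.5]
tcp_rot: [180.0, 0.1, 3.1]
ft_force: [0.7, 0.3, -0.6]
finger_gap: 55.4
grip_force: 0.0
time: 26.45
tool_pos: [549.7, -58.0, 158.8]
tcp_rot: [180.0, 0.1, -13.0]
ft_force: [0.7, -0.5, -0.5]
finger_gap: 55.2
grip_force: 0.0
time: 27.37
tool_pos: [502.7, -265.4, 134.6]
tcp_rot: [-180.0, 0.0, -13.0]
ft_force: [0.6, -0.2, -0.3]
finger_gap: 55.6
grip_force: 0.0Traceback (most recent call last):
  File "<string>", line 3, in <module>
    wr(523,-279);wr(549,-369)
    ~~^^^^^^^^^^
  File "h.py", line 66, in wr
    r=least_squares(res,[c[0],c[1],(np.degrees(np.arctan2(V[1,1],V[0,1]))+90)%180-90],loss="soft_l1",f_scale=2,diff_step=1e-3,x_scale=[1,1,.5])
    return func(*args, **kwargs)
    result = trf(vector_fun.fun, vector_fun.jac, x0, f0, J0, lb, ub, ftol, xtol,
                 gtol, max_nfev, x_scale, loss_function, tr_solver,
                 tr_options.copy(), verbose, callback=callback_wrapped)
    return trf_no_bounds(
        fun, jac, x0, f0, J0, ftol, xtol, gtol, max_nfev, x_scale,
        loss_function, tr_solver, tr_options, verbose, callback=callback)
    cost_new = loss_function(f_new, cost_only=True)
    loss(z, rho, cost_only=cost_only)
    ~~~~^^^^^^^^^^^^^^^^^^^^^^^^^^^^^
    rho[0] = 2 * (t**0.5 - 1)
    ~~~^^^
ValueError: could not broadcast input array from shape (24,) into shape (22,)
```

```bash
sed -i 's/ for a,b in hull\[:,0\]\]+.*$/ for a,b in hull[:,0]]/' h.py; python3 -c "
from h import *
wr(523,-279);wr(549,-369)
go(523,-279,28,-13)"
```

```text
wr [ 523.  -277.7  -12.9] rms px 0.3 area 6278 edge False
wr [ 547.1 -370.8  -12.6] rms px 1.8 area 7570 edge False
turn z rad 0.002 then shift cm [ 2.25  0.9  10.71] t 27.5
```

```bash
python3 -m handwheel '[[0.3,1.1,0.38,0.5,0,0,0],[0.3,1.1,0.38,1,0,0,0],[0.3,0,0,2,0,0,0],[0.3,0,0,2,0,0,0],[0.3,0,0,2,0,0,0],[0.3,0,0,1.5,0,0,0],[0.3,0,0,1,0,0,0],[0.3,0,0,0.7,0,0,0],[0.3,0,0,0,0,0,0]]'
python3 -m handwheel '[[-0.6,0,0,0,0,0,0],[-0.6,0,0,0,0,0,0],[-0.6,0,0,0,0,0,0],[-0.6,0,0,0,0,0,0],[-0.6,0,0,0,0,0,0],[-0.6,0,0,0,0,0,0]]' 40
python3 -m handwheel '[[-0.6,0,0,-0.5,0,0,0],[-0.6,0,0,-1,0,0,0],[-0.6,0,0,-2,0,0,0],[-0.6,0,0,-3,0,0,0],[-0.6,0,0,-3,0,0,0],[-0.6,0,0,-2,0,0,0],[-0.6,0,0,0,0,0,0]]'
python3 -m handwheel '[[-0.6,0,0,0,0,0,-0.12],[-0.6,0,0,0,0,0,-0.12],[-0.6,0,0,0,0,0,-0.12],[-0.6,0,0,0,0,0,-0.12],[-0.6,0,0,0,0,0,-0.12],[-0.6,0,0,0,0,0,-0.12],[-0.6,0,0,0,0,0,-0.12],[-0.6,0,0,0,0,0,-0.12],[-0.6,0,0,0,0,0,-0.12],[-0.6,0,0,0,0,0,-0.12],[-0.6,0,0,0,0,0,-0.12],[-0.6,0,0,0,0,0,-0.12]]'
python3 -m handwheel '[[-0.6,0,0,0,0,0,-0.12],[-0.6,0,0,0,0,0,-0.12],[-0.6,0,0,0,0,0,-0.045],[-0.6,0,0,0,0,0,0]]'
python3 -c "
from h import *
go(541.2,153.1,110,85.9)"
```

```text
time: 28.27
tool_pos: [521.7, -277.6, 26.5]
tcp_rot: [-180.0, 0.1, -12.9]
ft_force: [-0.1, 0.5, 0.3]
finger_gap: 56.0
grip_force: 0.0
time: 28.77
tool_pos: [523.2, -279.1, 29.2]
tcp_rot: [180.0, -0.1, -13.0]
ft_force: [0.7, 1.3, 6.0]
finger_gap: 34.8
grip_force: 41.5
time: 29.35
tool_pos: [525.0, -280.5, 149.5]
tcp_rot: [179.8, -0.5, -13.0]
ft_force: [1.4, -0.8, -1.3]
finger_gap: 35.0
grip_force: 40.6
time: 30.35
tool_pos: [521.4, -278.2, 141.4]
tcp_rot: [-179.9, -0.0, 69.9]
ft_force: [-0.6, -0.3, -2.5]
finger_gap: 34.8
grip_force: 40.5
time: 30.68
tool_pos: [521.5, -278.2, 141.4]
tcp_rot: [-179.9, -0.1, 86.0]
ft_force: [0.2, -0.4, -2.6]
finger_gap: 34.7
grip_force: 40.5
turn z rad 0.001 then shift cm [43.16 -1.12  3.14] t 30.7
```

```bash
python3 -m handwheel '[[-0.6,1,0,0,0,0,0],[-0.6,2,0,0,0,0,0],[-0.6,3,-0.1,0,0,0,0],[-0.6,3,-0.1,0,0,0,0],[-0.6,3,-0.1,0,0,0,0],[-0.6,3,-0.1,0,0,0,0],[-0.6,3,-0.1,0,0,0,0],[-0.6,3,-0.1,0,0,0,0],[-0.6,3,-0.1,0,0,0,0],[-0.6,3,-0.1,0,0,0,0],[-0.6,3,-0.1,0,0,0,0],[-0.6,3,-0.1,0,0,0,0]]'
python3 -m handwheel '[[-0.6,3,-0.1,0.5,0,0,0],[-0.6,3,0,0.5,0,0,0],[-0.6,2,0,0.5,0,0,0],[-0.6,1.5,0,0.5,0,0,0],[-0.6,0.6,0,0.5,0,0,0],[-0.6,0,0,0.6,0,0,0],[-0.6,0,0,0,0,0,0],[-0.6,0,0,0,0,0,0]]'
python3 -c "
from h import *
go(541.2,153.1,46,85.9)"
```

```text
time: 31.68
tool_pos: [535.3, 53.3, 142.4]
tcp_rot: [-180.0, -0.0, 85.7]
ft_force: [1.5, -0.2, -1.9]
finger_gap: 34.9
grip_force: 40.6
time: 32.35
tool_pos: [541.8, 151.1, 111.0]
tcp_rot: [-179.9, 0.0, 85.8]
ft_force: [-0.4, -0.2, -3.0]
finger_gap: 35.3
grip_force: 40.5
turn z rad -0.002 then shift cm [ 0.19 -0.07  6.5 ] t 32.4
```

```bash
python3 -m handwheel '[[-0.6,0,-0.07,1,0,0,0],[-0.6,0,0,1.5,0,0,0],[-0.6,0,0,1.5,0,0,0],[-0.6,0,0,1,0,0,0],[-0.6,0,0,0.8,0,0,0],[-0.6,0,0,0.3,0,0,0],[-0.6,0,0,0,0,0,0]]'
python3 -m handwheel '[[-0.6,0,0,0.2,0,0,0],[-0.6,0,0,0.15,0,0,0],[-0.6,0,0,0,0,0,0]]'
python3 -m handwheel '[[-0.6,0,0,0.15,0,0,0],[-0.6,0,0,0,0,0,0]]'
```

```text
time: 32.93
tool_pos: [541.2, 151.7, 49.9]
tcp_rot: [-179.9, 0.0, 85.8]
ft_force: [-0.4, -0.1, -1.7]
finger_gap: 35.1
grip_force: 40.5
time: 33.18
tool_pos: [542.1, 152.2, 47.7]
tcp_rot: [180.0, -0.0, 85.9]
ft_force: [0.1, -0.6, -2.8]
finger_gap: 35.0
grip_force: 40.5
time: 33.35
tool_pos: [541.9, 152.2, 46.0]
tcp_rot: [180.0, -0.0, 85.9]
ft_force: [0.3, -1.0, -2.4]
finger_gap: 34.9
grip_force: 40.6
```

```bash
python3 -m handwheel '[[-0.6,0,0,0.12,0,0,0],[-0.6,0,0,0,0,0,0]]'
python3 -m handwheel '[[-0.08,0,0,0,0,0,0],[-0.08,0,0,0,0,0,0],[-0.08,0,0,0,0,0,0]]'
python3 -m handwheel '[[-0.6,0,0,0,0,0,0],[-0.6,0,0,0,0,0,0],[-0.6,0,0,0,0,0,0]]' 20
python3 -m handwheel '[[-0.6,0.3,0,0,0,0,0],[-0.6,0.5,0,0,0,0,0],[-0.6,0.5,0,0,0,0,0],[-0.6,0.5,0,0,0,0,0],[-0.6,0,0,0,0,0,0]]'
```

```text
time: 33.52
tool_pos: [542.0, 152.2, 45.7]
tcp_rot: [180.0, -0.0, 85.9]
ft_force: [-4.9, -0.6, 7.0]
finger_gap: 35.3
grip_force: 41.7
time: 33.77
tool_pos: [542.1, 152.2, 44.9]
tcp_rot: [180.0, -0.0, 85.9]
ft_force: [-0.8, 0.2, 0.5]
finger_gap: 38.9
grip_force: 0.0
time: 34.02
tool_pos: [541.5, 152.2, 44.7]
tcp_rot: [-180.0, -0.0, 85.9]
ft_force: [-3.8, 0.1, 3.5]
finger_gap: 35.1
grip_force: 22.8
time: 34.43
tool_pos: [542.7, 170.1, 44.5]
tcp_rot: [-180.0, 0.0, 85.9]
ft_force: [-4.3, -1.2, 4.3]
finger_gap: 35.6
grip_force: 22.9
```

```bash
python3 -m handwheel '[[-0.6,0.5,-0.02,0,0,0,0],[-0.6,0.5,-0.02,0,0,0,0],[-0.6,0.5,-0.01,0,0,0,0],[-0.6,0.5,-0.01,0,0,0,0],[-0.6,0.5,-0.01,0,0,0,0],[-0.6,0.5,0,0,0,0,0],[-0.6,0.2,0,0,0,0,0],[-0.6,0,0,0,0,0,0]]'
python3 -m handwheel '[[-0.6,0.15,0,0,0,0,0],[-0.6,0.15,0,0,0,0,0],[-0.6,0,0,0,0,0,0]]'
python3 -m handwheel '[[-0.6,0.15,0,0,0,0,0],[-0.6,0.1,0,0,0,0,0],[-0.6,0,0,0,0,0,0]]'
python3 -m handwheel '[[-0.6,0.1,0,0,0,0,0],[-0.6,0.1,0,0,0,0,0],[-0.6,0,0,0,0,0,0]]'
```

```text
time: 35.1
tool_pos: [545.0, 203.0, 44.7]
tcp_rot: [180.0, -0.1, 85.9]
ft_force: [2.4, 1.6, -0.6]
finger_gap: 35.4
grip_force: 22.3
time: 35.35
tool_pos: [545.1, 205.1, 44.8]
tcp_rot: [180.0, -0.0, 85.9]
ft_force: [2.8, -0.7, -0.5]
finger_gap: 35.5
grip_force: 22.3
time: 35.6
tool_pos: [545.3, 207.6, 44.8]
tcp_rot: [180.0, -0.0, 85.9]
ft_force: [3.0, -1.9, 0.6]
finger_gap: 35.4
grip_force: 22.4
time: 35.85
tool_pos: [545.4, 209.6, 44.8]
tcp_rot: [180.0, -0.0, 85.9]
ft_force: [3.5, -3.1, 0.4]
finger_gap: 35.3
grip_force: 22.5
```

```bash
python3 -m handwheel '[[-0.6,0.1,0,0,0,0,0],[-0.6,0.05,0,0,0,0,0],[-0.6,0,0,0,0,0,0]]'
python3 -m handwheel '[[-0.6,0.1,0,0,0,0,0],[-0.6,0.05,0,0,0,0,0],[-0.6,0,0,0,0,0,0]]'
```

```text
time: 36.1
tool_pos: [545.5, 210.3, 44.8]
tcp_rot: [180.0, 0.1, 85.9]
ft_force: [2.5, -6.5, 2.6]
finger_gap: 35.6
grip_force: 22.7
time: 36.35
tool_pos: [545.5, 210.4, 44.7]
tcp_rot: [-180.0, 0.2, 85.8]
ft_force: [1.7, -13.4, 5.2]
finger_gap: 35.6
grip_force: 23.0
```

Home. Back off, release and go for the third roller at about (547,-371), angle -12.6°.

```bash
python3 -m handwheel '[[-0.6,-0.2,0,0,0,0,0],[0,0,0,0,0,0,0],[0,0,0,0,0,0,0],[0,0,0,-0.5,0,0,0],[0,0,0,-1,0,0,0],[0,0,0,-2,0,0,0],[0,0,0,-3,0,0,0],[0,0,0,-3,0,0,0],[0,0,0,-2,0,0,0],[0,0,0,0,0,0,0]]'
python3 -m handwheel '[[0.3,0,0,0,0,0,0.12],[0.3,0,0,0,0,0,0.12],[0.3,0,0,0,0,0,0.12],[0.3,0,0,0,0,0,0.12],[0.3,0,0,0,0,0,0.12],[0.3,0,0,0,0,0,0.12],[0.3,0,0,0,0,0,0.12],[0.3,0,0,0,0,0,0.12],[0.3,0,0,0,0,0,0.12],[0.3,0,0,0,0,0,0.12],[0.3,0,0,0,0,0,0.12],[0.3,0,0,0,0,0,0.12]]'
python3 -m handwheel '[[0.3,0,0,0,0,0,0.12],[0.3,0,0,0,0,0,0.12],[0.3,0,0,0,0,0,0.039],[0.3,0,0,0,0,0,0]]'
python3 -c "
from h import *
p=snapshot('top');print([(np.round(d['location'],1),d['conf']) for d in place_of(p,'roller1')])
rollers()
go(547,-370,130,-12.6)"
```

```text
time: 37.18
tool_pos: [548.4, 211.8, 166.9]
tcp_rot: [179.5, -0.2, 85.9]
ft_force: [1.0, -0.2, 0.9]
finger_gap: 43.0
grip_force: 0.0
time: 38.18
tool_pos: [544.9, 210.7, 159.8]
tcp_rot: [-180.0, 0.0, 3.0]
ft_force: [0.1, -0.1, 0.3]
finger_gap: 55.3
grip_force: 0.0
time: 38.52
tool_pos: [545.0, 210.7, 159.8]
tcp_rot: [-180.0, 0.0, -12.7]
ft_force: [-0.4, -0.5, -0.1]
finger_gap: 55.7
grip_force: 0.0
[(array([612. , 205.3,  32.7]), 0.89), (array([ 685.1, -220.3,   20.5]), 0.79), (array([ 544.8, -370.3,   17.2]), 0.75), (array([ 344.6, -312.1,   17.4]), 0.65), (array([ 683.1, -509.8,   19.9]), 0.6), (array([541.1, 208.3,  32.7]), 0.59)]
top 0.94 centroid [ 547.8 -366.8] ang -13.7 len/wid [ 36. 129.] place [[544.0, -370.7, 18.8]]
top 0.74 centroid [612.4 187.9] ang 85.8 len/wid [38. 93.] place [[611.8, 205.1, 30.7]]
top 0.69 centroid [541.7 180.2] ang -83.9 len/wid [34. 81.] place [[542.4, 209.8, 34.8]]
scene 0.94 centroid [ 552.6 -368.8] ang -11.0 len/wid [ 41. 149.] place [[550.7, -370.8, 17.2]]
scene 0.73 centroid [601.7 190.3] ang -87.3 len/wid [49. 93.] place [[607.9, 208.1, 32.9]]
scene 0.63 centroid [532.7 196.2] ang 85.4 len/wid [49. 96.] place [[551.0, 209.1, 37.8]]
turn z rad -0.000 then shift cm [12.84 56.61  2.96] t 38.9
```

```bash
python3 -m handwheel '[[0.3,0,1,0,0,0,0],[0.3,0,2,0,0,0,0],[0.3,0.5,3,0,0,0,0],[0.3,0.5,3,0,0,0,0],[0.3,0.5,3,0,0,0,0],[0.3,0.5,3,0,0,0,0],[0.3,0.5,3,0,0,0,0],[0.3,0.5,3,0,0,0,0],[0.3,0.5,3,0,0,0,0],[0.3,0.5,3,0,0,0,0],[0.3,0.5,3,0,0,0,0],[0.3,0.5,3,0,0,0,0]]'
python3 -m handwheel '[[0.3,0.5,3,0,0,0,0],[0.3,0.5,3,0,0,0,0],[0.3,0.5,3,0,0,0,0],[0.3,0.5,3,0.5,0,0,0],[0.3,0.5,3,0.5,0,0,0],[0.3,0.5,3,0.5,0,0,0],[0.3,0.5,3,0.5,0,0,0],[0.3,0.5,1.5,0.5,0,0,0],[0.3,0.5,1,0.5,0,0,0],[0.3,0,0,0,0,0,0],[0.3,0,0,0,0,0,0]]'
python3 -c "
from h import *
wr(547,-370)
go(547,-370,28,-12.6)"
```

```text
time: 39.92
tool_pos: [521.1, -124.4, 159.7]
tcp_rot: [180.0, -0.0, -12.6]
ft_force: [1.0, 0.4, -0.5]
finger_gap: 55.8
grip_force: 0.0
time: 40.83
tool_pos: [513.5, -361.9, 129.0]
tcp_rot: [-180.0, 0.1, -12.7]
ft_force: [0.3, 0.8, -0.1]
finger_gap: 55.8
grip_force: 0.0
wr [ 547.4 -370.   -12.6] rms px 0.4 area 7027 edge False
turn z rad -0.001 then shift cm [ 3.42  0.12 10.14] t 40.9
```

```bash
python3 -m handwheel '[[0.3,1.7,0.06,0.5,0,0,0],[0.3,1.75,0.06,1,0,0,0],[0.3,0,0,2,0,0,0],[0.3,0,0,2,0,0,0],[0.3,0,0,1.5,0,0,0],[0.3,0,0,1.5,0,0,0],[0.3,0,0,1,0,0,0],[0.3,0,0,0.6,0,0,0],[0.3,0,0,0,0,0,0]]'
python3 -m handwheel '[[-0.6,0,0,0,0,0,0],[-0.6,0,0,0,0,0,0],[-0.6,0,0,0,0,0,0],[-0.6,0,0,0,0,0,0],[-0.6,0,0,0,0,0,0],[-0.6,0,0,0,0,0,0]]' 40
python3 -m handwheel '[[-0.6,0,0,-0.5,0,0,0],[-0.6,0,0,-1,0,0,0],[-0.6,0,0,-2,0,0,0],[-0.6,0,0,-3,0,0,0],[-0.6,0,0,-3,0,0,0],[-0.6,0,0,-2,0,0,0],[-0.6,0,0,0,0,0,0]]'
python3 -m handwheel '[[-0.6,0,0,0,0,0,-0.12],[-0.6,0,0,0,0,0,-0.12],[-0.6,0,0,0,0,0,-0.12],[-0.6,0,0,0,0,0,-0.12],[-0.6,0,0,0,0,0,-0.12],[-0.6,0,0,0,0,0,-0.12],[-0.6,0,0,0,0,0,-0.12],[-0.6,0,0,0,0,0,-0.12],[-0.6,0,0,0,0,0,-0.12],[-0.6,0,0,0,0,0,-0.12],[-0.6,0,0,0,0,0,-0.12],[-0.6,0,0,0,0,0,-0.12]]'
python3 -m handwheel '[[-0.6,0,0,0,0,0,-0.12],[-0.6,0,0,0,0,0,-0.12],[-0.6,0,0,0,0,0,-0.039],[-0.6,0,0,0,0,0,0]]'
python3 -c "
from h import *
go(475.4,157,110,85.9)"
```

```text
time: 41.63
tool_pos: [546.9, -369.6, 27.0]
tcp_rot: [-179.9, 0.1, -12.6]
ft_force: [0.6, 0.6, 0.1]
finger_gap: 55.3
grip_force: 0.0
time: 42.13
tool_pos: [548.5, -371.0, 29.9]
tcp_rot: [179.9, -0.1, -12.6]
ft_force: [-0.5, -0.3, 5.9]
finger_gap: 35.0
grip_force: 41.4
time: 42.72
tool_pos: [550.4, -372.3, 150.8]
tcp_rot: [179.8, -0.5, -12.6]
ft_force: [1.3, -0.3, -1.3]
finger_gap: 35.0
grip_force: 40.6
time: 43.72
tool_pos: [547.1, -369.7, 142.2]
tcp_rot: [-179.9, -0.0, 70.2]
ft_force: [0.2, -0.9, -1.4]
finger_gap: 35.0
grip_force: 40.5
time: 44.05
tool_pos: [547.2, -369.8, 142.3]
tcp_rot: [-179.9, -0.1, 86.0]
ft_force: [0.1, -0.7, -3.0]
finger_gap: 34.8
grip_force: 40.5
turn z rad 0.001 then shift cm [ 52.03 -10.92   3.23] t 44.0
```

```bash
python3 -m handwheel '[[-0.6,1,-0.2,0,0,0,0],[-0.6,2,-0.4,0,0,0,0],[-0.6,3,-0.64,0,0,0,0],[-0.6,3,-0.64,0,0,0,0],[-0.6,3,-0.64,0,0,0,0],[-0.6,3,-0.64,0,0,0,0],[-0.6,3,-0.64,0,0,0,0],[-0.6,3,-0.64,0,0,0,0],[-0.6,3,-0.64,0,0,0,0],[-0.6,3,-0.64,0,0,0,0],[-0.6,3,-0.64,0,0,0,0],[-0.6,3,-0.64,0,0,0,0]]'
python3 -m handwheel '[[-0.6,3,-0.64,0,0,0,0],[-0.6,3,-0.64,0,0,0,0],[-0.6,3,-0.64,0,0,0,0],[-0.6,3,-0.64,0.5,0,0,0],[-0.6,3,-0.64,0.5,0,0,0],[-0.6,2,-0.4,0.6,0,0,0],[-0.6,1.5,-0.32,0.6,0,0,0],[-0.6,0.5,0,0.5,0,0,0],[-0.6,0,0,0.5,0,0,0],[-0.6,0,0,0,0,0,0],[-0.6,0,0,0,0,0,0]]'
python3 -c "
from h import *
go(475.4,156.5,46.5,85.9)"
```

```text
time: 45.05
tool_pos: [500.7, -34.1, 143.3]
tcp_rot: [-180.0, -0.0, 85.7]
ft_force: [0.0, 1.0, -1.8]
finger_gap: 35.0
grip_force: 40.5
time: 45.97
tool_pos: [476.1, 155.4, 111.2]
tcp_rot: [-179.9, 0.0, 85.8]
ft_force: [0.1, -0.9, -1.9]
finger_gap: 34.9
grip_force: 40.5
turn z rad -0.002 then shift cm [ 0.1  -0.08  6.47] t 46.0
```

```bash
python3 -m handwheel '[[-0.6,0,-0.08,1,0,0,0],[-0.6,0,-0.03,1.5,0,0,0],[-0.6,0,0,1.5,0,0,0],[-0.6,0,0,1,0,0,0],[-0.6,0,0,0.8,0,0,0],[-0.6,0,0,0.3,0,0,0],[-0.6,0,0,0,0,0,0]]'
python3 -m handwheel '[[-0.6,0,0,0.2,0,0,0],[-0.6,0,0,0.1,0,0,0],[-0.6,0,0,0,0,0,0]]'
python3 -m handwheel '[[-0.6,0,0,0.12,0,0,0],[-0.6,0,0,0,0,0,0]]'
```

```text
time: 46.55
tool_pos: [474.9, 155.9, 49.8]
tcp_rot: [-179.9, 0.0, 85.8]
ft_force: [-0.1, -0.6, -1.0]
finger_gap: 34.9
grip_force: 40.5
time: 46.8
tool_pos: [475.8, 156.4, 48.1]
tcp_rot: [179.9, -0.0, 85.9]
ft_force: [-0.6, -0.3, -2.0]
finger_gap: 35.1
grip_force: 40.5
time: 46.97
tool_pos: [475.5, 156.4, 46.6]
tcp_rot: [180.0, -0.0, 85.9]
ft_force: [0.2, -0.3, -2.3]
finger_gap: 35.0
grip_force: 40.5
```

```bash
python3 -m handwheel '[[-0.6,0,0,0.15,0,0,0],[-0.6,0,0,0,0,0,0]]'
python3 -m handwheel '[[-0.08,0,0,0,0,0,0],[-0.08,0,0,0,0,0,0],[-0.08,0,0,0,0,0,0]]'
python3 -m handwheel '[[-0.6,0,0,0,0,0,0],[-0.6,0,0,0,0,0,0],[-0.6,0,0,0,0,0,0]]' 20
python3 -m handwheel '[[-0.6,0.3,0,0,0,0,0],[-0.6,0.5,0,0,0,0,0],[-0.6,0.5,0,0,0,0,0],[-0.6,0.5,0,0,0,0,0],[-0.6,0,0,0,0,0,0]]'
```

```text
time: 47.13
tool_pos: [475.7, 156.4, 46.0]
tcp_rot: [180.0, -0.0, 85.9]
ft_force: [-5.7, -1.0, 10.0]
finger_gap: 34.9
grip_force: 41.8
time: 47.38
tool_pos: [475.6, 156.4, 45.1]
tcp_rot: [180.0, -0.0, 85.9]
ft_force: [0.1, -0.6, -0.2]
finger_gap: 39.2
grip_force: 0.0
time: 47.63
tool_pos: [475.5, 156.3, 45.1]
tcp_rot: [180.0, -0.0, 85.9]
ft_force: [-1.7, 0.4, 3.6]
finger_gap: 35.2
grip_force: 20.6
time: 48.05
tool_pos: [476.8, 174.2, 45.1]
tcp_rot: [180.0, 0.0, 85.9]
ft_force: [-2.0, -1.5, 5.4]
finger_gap: 35.5
grip_force: 20.8
```

```bash
python3 -m handwheel '[[-0.6,0.5,-0.02,0,0,0,0],[-0.6,0.5,-0.02,0,0,0,0],[-0.6,0.5,-0.01,0,0,0,0],[-0.6,0.5,-0.01,0,0,0,0],[-0.6,0.5,0,0,0,0,0],[-0.6,0.5,0,0,0,0,0],[-0.6,0.2,0,0,0,0,0],[-0.6,0,0,0,0,0,0]]'
python3 -m handwheel '[[-0.6,0.15,0,0,0,0,0],[-0.6,0.15,0,0,0,0,0],[-0.6,0,0,0,0,0,0]]'
python3 -m handwheel '[[-0.6,0.15,0,0,0,0,0],[-0.6,0.1,0,0,0,0,0],[-0.6,0,0,0,0,0,0]]'
python3 -m handwheel '[[-0.6,0.1,0,0,0,0,0],[-0.6,0.1,0,0,0,0,0],[-0.6,0,0,0,0,0,0]]'
```

```text
time: 48.72
tool_pos: [479.1, 207.1, 45.2]
tcp_rot: [179.9, -0.1, 85.9]
ft_force: [4.3, 0.7, 0.5]
finger_gap: 35.4
grip_force: 20.3
time: 48.97
tool_pos: [479.3, 209.4, 45.3]
tcp_rot: [179.9, -0.0, 85.9]
ft_force: [4.4, -2.9, 2.4]
finger_gap: 35.7
grip_force: 20.4
time: 49.22
tool_pos: [479.5, 211.7, 45.3]
tcp_rot: [179.9, -0.0, 85.9]
ft_force: [4.4, -3.8, 1.3]
finger_gap: 35.4
grip_force: 20.5
time: 49.47
tool_pos: [479.6, 213.6, 45.3]
tcp_rot: [179.9, -0.0, 85.9]
ft_force: [4.3, -4.1, 2.7]
finger_gap: 35.5
grip_force: 20.5
```

```bash
python3 -m handwheel '[[-0.6,0.1,0,0,0,0,0],[-0.6,0.05,0,0,0,0,0],[-0.6,0,0,0,0,0,0]]'
python3 -m handwheel '[[-0.6,0.1,0,0,0,0,0],[-0.6,0.05,0,0,0,0,0],[-0.6,0,0,0,0,0,0]]'
python3 -m handwheel '[[-0.6,0.1,0,0,0,0,0],[-0.6,0,0,0,0,0,0]]'
```

```text
time: 49.72
tool_pos: [479.7, 215.1, 45.3]
tcp_rot: [179.9, -0.0, 85.9]
ft_force: [4.1, -3.8, 2.5]
finger_gap: 35.6
grip_force: 20.5
time: 49.97
tool_pos: [479.8, 216.0, 45.2]
tcp_rot: [179.9, 0.1, 85.9]
ft_force: [5.2, -7.1, 3.7]
finger_gap: 35.7
grip_force: 20.6
time: 50.13
tool_pos: [479.8, 216.1, 45.3]
tcp_rot: [179.9, 0.2, 85.9]
ft_force: [3.7, -12.0, 6.3]
finger_gap: 35.4
grip_force: 20.9
```

```bash
python3 -m handwheel '[[-0.6,-0.2,0,0,0,0,0],[0,0,0,0,0,0,0],[0,0,0,0,0,0,0],[0,0,0,-0.5,0,0,0],[0,0,0,-1,0,0,0],[0,0,0,-2,0,0,0],[0,0,0,-3,0,0,0],[0,0,0,-3,0,0,0],[0,0,0,-2,0,0,0],[-0.34,0,0,0,0,0,-0.087],[-0.34,0,0,0,0,0,0]]'
python3 - <<'E'
from h import *
p=snapshot('scene');cv2.imwrite('pics/s5.png',cv2.resize(p['image'][140:260,230:390,::-1],(800,600),interpolation=cv2.INTER_CUBIC))
p=snapshot('top');print([(np.round(d['location'],1),d['conf']) for d in place_of(p,'roller1')]);print([(np.round(d['location'],1),d['conf']) for d in place_of(p,'keeper_knob')[:1]])
go(649.3,-89,110,91)
E
```

```text
time: 51.05
tool_pos: [480.2, 216.4, 162.9]
tcp_rot: [179.8, -0.1, 91.1]
ft_force: [-0.4, 0.0, -0.2]
finger_gap: 28.7
grip_force: 0.0
[(array([ 685.8, -219.8,   21.2]), 0.95), (array([544.4, 212.6,  35.1]), 0.71), (array([615.6, 206.8,  30.3]), 0.57), (array([ 344.1, -313.2,   18.5]), 0.56), (array([ 683. , -510.1,   16.8]), 0.56)]
[(array([650. , -92.1,  60.8]), 0.94)]
turn z rad -0.005 then shift cm [-30.75  16.58   4.9 ] t 51.2
```

View pics/s5.png

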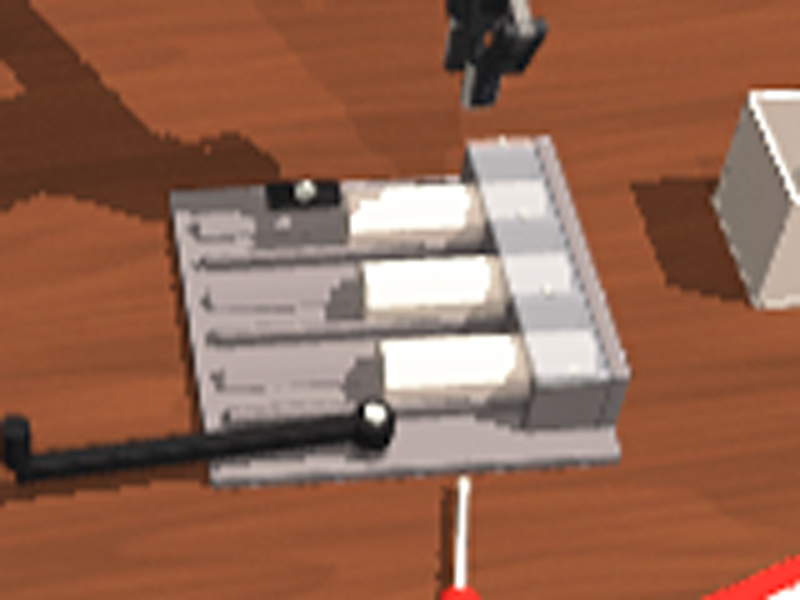

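All three rollers lie in their grooves under the cover with their rear ends in line, at about (347,230), (362,290) and (380,370). The keeper is open. Next I'll close it.

```bash
python3 -m handwheel '[[-0.34,-1.5,0.8,0,0,0,0],[-0.34,-2.5,1.35,0,0,0,0],[-0.34,-2.7,1.45,0,0,0,0],[-0.34,-2.7,1.45,0,0,0,0],[-0.34,-2.7,1.45,0,0,0,0],[-0.34,-2.7,1.45,0,0,0,0],[-0.34,-2.7,1.45,0,0,0,0],[-0.34,-2.7,1.45,0,0,0,0],[-0.34,-2.7,1.45,0,0,0,0],[-0.34,-2.7,1.45,0,0,0,0],[-0.34,-2.5,1.35,0,0,0,0],[-0.34,-1.65,0.9,0,0,0,0]]'
python3 -m handwheel '[[-0.34,-1,0.5,1,0,0,0],[-0.34,0,0,1.5,0,0,0],[-0.34,0,0,1.5,0,0,0],[-0.34,0,0,0.9,0,0,0],[-0.34,0,0,0,0,0,0],[-0.34,0,0,0,0,0,0]]'
python3 -c "
from h import *
go(649.3,-89.5,68,91)
p=snapshot('wrist');print([(np.round(d['location'],1),d['conf']) for d in place_of(p,'keeper_knob')[:1]])"
```

```text
time: 52.25
tool_pos: [643.5, -82.0, 158.4]
tcp_rot: [-179.9, 0.0, 90.7]
ft_force: [-0.3, -0.0, -0.6]
finger_gap: 27.8
grip_force: 0.0
time: 52.75
tool_pos: [647.5, -88.6, 109.4]
tcp_rot: [-179.8, -0.0, 90.9]
ft_force: [0.6, 0.1, 0.1]
finger_gap: 27.9
grip_force: 0.0
turn z rad -0.003 then shift cm [-0.09  0.18  4.14] t 52.8
[(array([649.7, -89.7,  61.6]), 0.88)]
```

```bash
python3 -m handwheel '[[-0.34,-0.1,0.2,0,0,0,0],[-0.34,0,0,0,0,0,0],[-0.34,0,0,1,0,0,0],[-0.34,0,0,1,0,0,0],[-0.34,0,0,1,0,0,0],[-0.34,0,0,1.1,0,0,0],[-0.34,0,0,0,0,0,0]]'
python3 -m handwheel '[[-0.34,0,-0.5,0,0,0,0.023],[-0.34,0,-0.94,0,0,0,0.0436],[-0.34,0,-0.94,0,0,0,0.0436],[-0.34,0,-0.94,0,0,0,0.0436],[-0.34,0,-0.94,0,0,0,0.0436],[-0.34,0,-0.94,0,0,0,0.0436],[-0.34,0,-0.94,0,0,0,0.0436],[-0.34,0,-0.94,0,0,0,0.0436],[-0.34,0,-0.94,0,0,0,0.0436],[-0.34,0,-0.94,0,0,0,0.0436],[-0.34,0,-0.94,0,0,0,0.0436],[-0.34,0,-0.94,0,0,0,0.0436]]'
python3 -m handwheel '[[-0.34,0,-0.94,0,0,0,0.0436],[-0.34,0,-0.94,0,0,0,0.0436],[-0.34,0,-0.94,0,0,0,0.0436],[-0.34,0,-0.94,0,0,0,0.0436],[-0.34,0,-0.94,0,0,0,0.0436],[-0.34,0,-0.94,0,0,0,0.0436],[-0.34,0,-0.94,0,0,0,0.0436],[-0.34,0,-0.94,0,0,0,0.0436],[-0.34,0,-0.94,0,0,0,0.0436],[-0.34,0,-0.94,0,0,0,0.0436],[-0.34,0,-0.94,0,0,0,0.0436],[-0.34,0,0,0,0,0,0]]'
python3 -c "
from h import *
s=sense();v=s['tool_pos'][:2]-np.array([647.7,126]);print(np.hypot(*v),np.degrees(np.arctan2(v[1],v[0]))%360)"
```

```text
time: 53.43
tool_pos: [648.0, -89.8, 65.5]
tcp_rot: [-179.7, -0.1, 90.8]
ft_force: [-0.3, 0.3, -0.7]
finger_gap: 28.3
grip_force: 0.0
time: 54.43
tool_pos: [545.8, -67.4, 70.7]
tcp_rot: [179.9, -0.0, 61.8]
ft_force: [0.4, -0.8, 0.3]
finger_gap: 28.3
grip_force: 0.4
time: 55.43
tool_pos: [467.2, -0.1, 70.3]
tcp_rot: [180.0, -0.0, 34.4]
ft_force: [-0.9, 0.2, 0.1]
finger_gap: 28.2
grip_force: 0.0
220.1821679496445 214.95014163040204
```

```bash
python3 -m handwheel '[[-0.34,0.04,-0.94,0,0,0,0.0436],[-0.34,0.04,-0.94,0,0,0,0.0436],[-0.34,0.04,-0.94,0,0,0,0.0436],[-0.34,0.04,-0.94,0,0,0,0.0436],[-0.34,0.04,-0.94,0,0,0,0.0436],[-0.34,0.04,-0.94,0,0,0,0.0436],[-0.34,0.04,-0.94,0,0,0,0.0436],[-0.34,0.04,-0.94,0,0,0,0.0436],[-0.34,0,-0.94,0,0,0,0.0436],[-0.34,0,-0.94,0,0,0,0.0436],[-0.34,0,-0.94,0,0,0,0.0436],[-0.34,0,0,0,0,0,0]]'
python3 -m handwheel '[[-0.34,0,-0.7,0,0,0,0.0327],[-0.34,0,-0.7,0,0,0,0.0327],[-0.34,0,0,0,0,0,0]]'
python3 - <<'E'
from h import *
c=np.array([647.7,126]);s=sense();v=s['tool_pos'][:2]-c;print(s['tool_pos'],np.hypot(*v),np.degrees(np.arctan2(v[1],v[0]))%360)
p=snapshot('top');d=place_of(p,'keeper_knob')[0];v=d['location'][:2]-c;print(d,np.degrees(np.arctan2(v[1],v[0]))%360)
E
```

```text
time: 56.43
tool_pos: [432.4, 96.1, 70.3]
tcp_rot: [-180.0, -0.0, 7.1]
ft_force: [0.3, -0.2, -0.6]
finger_gap: 28.0
grip_force: 0.0
time: 56.68
tool_pos: [431.1, 109.4, 70.3]
tcp_rot: [-180.0, -0.0, 3.4]
ft_force: [-0.7, 0.7, 0.7]
finger_gap: 28.2
grip_force: 0.0
[431.09384167 109.43059674  70.25879928] 217.23897658869782 184.3743521229036
{'location': [537.6, 151.9, 5.9], 'conf': 0.32} 166.76238069633837
```

```bash
python3 -m handwheel '[[-0.34,0,-0.6,0,0,0,0.028],[-0.34,0,-0.6,0,0,0,0.028],[-0.34,0,-0.6,0,0,0,0.028],[-0.34,0,0,0,0,0,0]]'
python3 -m handwheel '[[-0.34,0,-0.4,0,0,0,0.018],[-0.34,0,-0.4,0,0,0,0.018],[-0.34,0,0,0,0,0,0]]'
python3 -m handwheel '[[-0.34,0,-0.3,0,0,0,0.014],[-0.34,0,-0.3,0,0,0,0.014],[-0.34,0,0,0,0,0,0]]'
```

```text
time: 57.12
tool_pos: [430.4, 127.2, 70.0]
tcp_rot: [-180.0, -0.0, -1.4]
ft_force: [-0.4, 0.1, 0.4]
finger_gap: 28.2
grip_force: 0.0
time: 57.37
tool_pos: [430.7, 134.6, 70.0]
tcp_rot: [180.0, -0.0, -3.5]
ft_force: [0.2, 0.5, 0.2]
finger_gap: 28.4
grip_force: 0.0
time: 57.62
tool_pos: [430.9, 141.5, 69.9]
tcp_rot: [-180.0, -0.0, -5.2]
ft_force: [-0.3, 0.3, 1.0]
finger_gap: 28.3
grip_force: 0.0
```

```bash
python3 -m handwheel '[[-0.34,0,-0.15,0,0,0,0],[-0.34,0,-0.15,0,0,0,0],[-0.34,0,0,0,0,0,0]]'
python3 -m handwheel '[[-0.34,0,-0.15,0,0,0,0],[-0.34,0,-0.1,0,0,0,0],[-0.34,0,0,0,0,0,0]]'
python3 -m handwheel '[[-0.34,0,-0.1,0,0,0,0],[-0.34,0,-0.1,0,0,0,0],[-0.34,0,0,0,0,0,0]]'
python3 -c "
from h import *
p=snapshot('wrist');cv2.imwrite('pics/w6.png',p['image'][:,:,::-1])"
```

```text
time: 57.87
tool_pos: [431.1, 144.5, 69.9]
tcp_rot: [-180.0, 0.0, -5.1]
ft_force: [-0.1, -0.1, -0.0]
finger_gap: 28.2
grip_force: 0.0
time: 58.12
tool_pos: [431.3, 146.8, 69.9]
tcp_rot: [180.0, 0.0, -5.1]
ft_force: [-0.7, 0.2, 1.3]
finger_gap: 28.0
grip_force: 0.1
time: 58.37
tool_pos: [431.3, 147.3, 69.8]
tcp_rot: [179.8, 0.0, -5.1]
ft_force: [-0.8, -8.9, 2.9]
finger_gap: 28.1
grip_force: 4.6
```

View pics/w6.png

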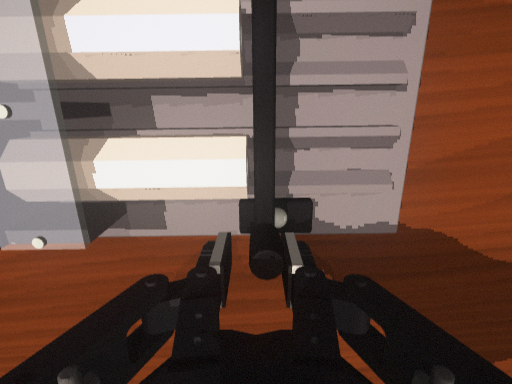

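The bar is past the ball at (280,217), and the 8.9 N resistance is the end stop. Next I'll withdraw.

```bash
python3 -m handwheel '[[-0.34,0,0.3,0,0,0,0],[-0.34,0,0.2,0,0,0,0],[-0.34,0,0,0,0,0,0],[-0.34,0,0,-1,0,0,0],[-0.34,0,0,-2,0,0,0],[-0.34,0,0,-3,0,0,0],[-0.34,0,0,-3,0,0,0],[-0.34,0,0,-3,0,0,0],[-0.34,-1,0,-1,0,0,0],[-0.34,-2,0,0,0,0,0],[-0.34,-2,0,0,0,0,0],[-0.34,-1,0,0,0,0,0]]'
python3 -m handwheel '[[-0.34,0,2,0,0,0,0],[-0.34,0,3,0,0,0,0],[-0.34,0,3,0,0,0,0],[-0.34,0,3,0,0,0,0],[-0.34,0,3,0,0,0,0],[-0.34,0,2,0,0,0,0],[-0.34,0,0,0,0,0,0],[-0.34,0,0,0,0,0,0]]'
python3 - <<'E'
from h import *
c=np.array([647.7,126])
for n in('top','scene'):
    p=snapshot(n)
    for d in place_of(p,'keeper_knob')[:1]:
        v=d['location'][:2]-c;print(d,np.radians(np.degrees(np.arctan2(v[1],v[0]))%360-175.85))
    if n=='top': cv2.imwrite('pics/t7.png',cv2.resize(p['image'][140:260,130:290,::-1],(800,600),interpolation=cv2.INTER_CUBIC))
E
```

```text
time: 59.42
tool_pos: [370.0, 149.5, 201.0]
tcp_rot: [-180.0, -0.0, -5.1]
ft_force: [-0.8, -0.1, -0.8]
finger_gap: 28.2
grip_force: 0.0
time: 60.08
tool_pos: [357.1, -10.8, 200.7]
tcp_rot: [-180.0, -0.1, -5.3]
ft_force: [0.6, 0.4, -0.3]
finger_gap: 28.3
grip_force: 0.0
{'location': [434.2, 141.5, 60.8], 'conf': 0.83} -4.12195883149755e-05
{'location': [432.5, 144.0, 55.6], 'conf': 0.63} -0.011017712898666687
```

View pics/t7.png

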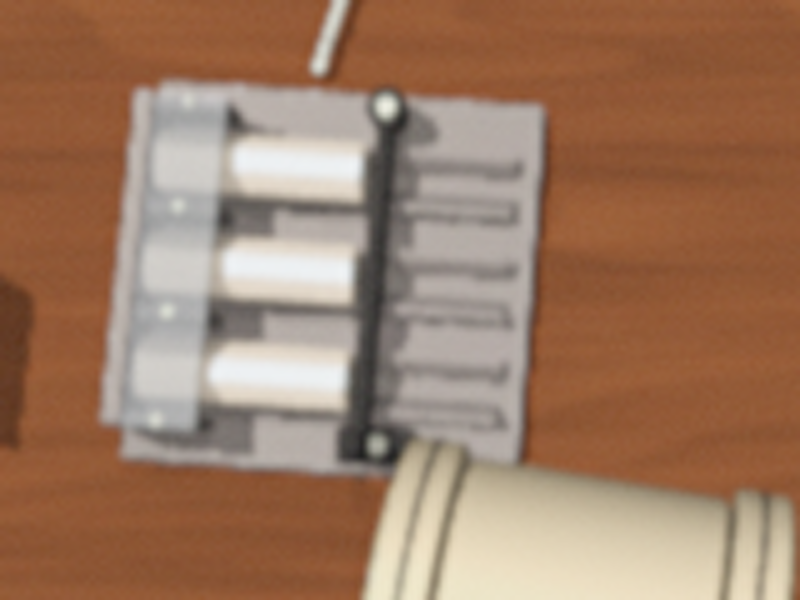

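The keeper is shut at about 0 rad, parallel to the rollers' rear ends, which are at about (365,165), (355,270) and (350,375). All three rollers are home.

```bash
python3 -c "
from bench import *
print(hand_in())"
```

```text
the job is handed in; nothing more can be done
None
```

The job is handed in: all three white rollers are home against the stop, the keeper bar is shut past its catch, and I left the adapter, bin, screwdriver and purple look-alikes alone (about 60 s of the 210 s used).

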